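# Level the battery shelf and keep it pressed on its foot

### The arm

A 6-joint arm with a two-finger parallel gripper is mounted at the origin on the work surface. World frame = base frame: x ahead of the robot, y to its left, z up, the work surface at z = 0. Lengths are in m, angles in rad, forces in N, time in s.
With the tool pointing down it reaches from about 0.35 to 0.8 m from the base axis. Payload 7.3 kg.
Tool frame: the origin (TCP) lies at the very end of the fingers, on their centre line; the grasp point (between the pads) lies 19 mm behind it; z points along the fingers, y is the direction in which the jaws open and shut (so a half turn about z gives the same grasp; the last joint's range is limited). The gripper opens to 85 mm and grips with 20 to 120 N. Pads are 22 mm wide; open, the fingers measure 114 mm over their backs; the gripper's body (76 mm by 85 mm) begins 54 mm behind the grasp point. The pads swing forward as they close: fully open they stand 13 mm farther back than shut.
Start: joints at [-0.146, 0.342, 1.524, -0, 1.275, -0.146], TCP at [0.525, 0, 0.231] pointing down, gripper open.
Joint ranges: [-2.53, 2.53], [-0.77, 2.02], [0.04, 2.7], [-1, 4.14], [0.28, 2.66], [-3.11, 3.11]. Speed limits (rad/s): [2.57, 2.57, 3.14, 3.14, 3.14, 3.14].

### API

Orientations are given as a 3x3 rotation matrix whose columns are the frame's x, y, z axes.
In Python, from workcell import telemetry, viewer, close_job gives the robot as it stands.
- The arm moves only by the tool send_rows, never from a script. Its argument "moves" is a list that holds one entry, the list of rows, each a list of 4 numbers: the shift along the tool's x, y, z in cm, then the turn about the tool's z in rad. A call has 1 to 5 rows; each row shifts and turns the commanded pose from where the row before left it, along the tool's axes as they then stand; what a row does not reach is not made up. A row lasts 1/12 s, in which the tool goes at most 41.7 mm and 7.16 degrees, less where a joint would pass 70% of its speed; a pose out of reach is approached as far as the arm can. A call is refused whole if a number of a shift passes 4.17 or a number of a turn 0.125, either way. A call with a gripper value outside its range is refused whole. "grip" is the opening in per cent of the stroke, from 0 (shut) to 100 (fully open), set as the call begins (left out, the last holds). The fingers move at their own pace and stop on an object; "newtons" is the grip in N (left out, the last holds). Time passes only in rows, so rows that do not move let the fingers close. It gives the time, the measured TCP pose, the force and the opening at its end, in the units of the state.
- telemetry.get_obs(): the state, without advancing time (a new reading comes with each control period).
- viewer.read_camera(name): name is "scene" or "side" or "wrist"; returns the picture (420x560x3 uint8, red, green, blue); there is no depth.
- viewer.camera_model(name): a dict with "mtx" (3x3 intrinsics, pixels), "dist_coeffs" ([k1, k2, p1, p2, k3] as OpenCV has them; the pictures are not rectified), "R" (3x3) and "t" (3): a world point X has camera coordinates R X + t; the wrist camera has in their place "tool_from_camera" (4x4, takes a point from camera to tool coordinates, whose origin is the TCP and whose axes are the flange's). Camera axes: x right, y down, z forward; pixel columns grow to the right and rows downward; lengths in m; the calibration is good to about 2 mm. A picture is of the moment at which its call begins: read the wrist's pose just before it. camera_model takes no time and is no camera call.
- close_job(): hands the job in, once; it reports no verdict.
The state is a dict: "time": time; "qpos": joint angles; "qd": joint speeds; "joint_torque": joint torques, N m; "tool_pos": TCP position; "tool_rot": TCP orientation; "ft_force": force on the tool from outside, world axes, zero at the start; "wrist_torque": the same for the moment, N m; "finger_gap": finger opening in m.
Only numpy, scipy, OpenCV 4.12 (cv2) and the standard library are available. Lean on these libraries where they do the work, as an engineer would, in place of code of your own. Each camera call takes 0.05 s, during which the arm holds its last target.

### The job

Lay the spirit level flat on the middle of the sprung battery shelf, along its length, and let go of it; turn the levelling foot's knob so that the bubble stands centred between its two lines while the shelf is pressed down onto its foot. Finish while still pressing: fingertips push gently down on the top of the level towards its foot end, so that the shelf rests on the foot with the bubble centred, and the program ends holding that push. Leave the multimeter, the rubber terminal cap and the spanner where they are.

Things in the scene. Friction and masses are not known exactly. Their poses are not given: they have to be found in the camera images.
- level: spirit level: aluminium bar, black end caps, 24 (x) by 200 (y) by 40 (z) mm, 0.2-0.32 kg, upright on the bench before the shelf. Origin: centre of underside, z up. On top, within 54 mm of the middle, a green vial (to 46 mm up), white bubble 20 mm long, black lines at y = +16 and -16 mm; the flat top beyond it, out to the ends, is free to press. Either way round on the shelf will do
- bubble (a joint): place of the bubble along the level's own y axis, m, 0 = centred between the lines, limits -0.037 and 0.037. It drifts to the higher end, about 1.5 mm for each mrad of slope, and settles within about 2 s
- shelf: bare aluminium plate 84 (x) by 278 (y) by 8 mm, 75 mm above the bench. Origin mid-thickness on the hinge axis (x); y to the foot end, z up; plate spans y 2-280 mm. A spring holds the foot end 9 mm high (35 mrad, at a stop) even with the level on: the bubble tells nothing then. 3-4 N down on the level, 80 mm from its middle toward the foot, seats the shelf on its foot, a hard stop
- shelf_mid (a point): the middle of the shelf's upper face, where the middle of the level's underside belongs (130 mm from the hinge axis, 150 mm from the foot end); its axes are the shelf's
- foot: the levelling foot: round black rubber cap 28 mm across on a post, under the shelf's foot end, 260 mm from the hinge axis. Origin: centre of the cap's top, on which the shelf's underside rests when pressed down. It starts too low, by 2 to 6.5 mm, and its housing's mounting height varies, so the right knob angle must be found
- knob (a joint): angle of the levelling knob, rad; grows clockwise seen from above and lifts the foot 4 mm per rad; stops at 0 and 2.4; starts at 0.1 to 0.4, needs roughly 0.6 to 1.5 more; stays where it is left. One rad tilts the pressed shelf by 15.4 mrad and moves the bubble about 23 mm towards the foot end
- knob_grip (a point): on the knob's axis, 7 mm below its top, with the knob's axes. Black knob on the grey foot housing, 75 mm beyond the shelf's foot end: an upright grip bar 12 mm thick (x), 46 mm long (y), 26 mm high, above a round skirt 48 mm across; bar top about 76 mm above the bench; at knob value 0 the bar lies along the shelf's y
- meter: multimeter lying on its back, red and black, 150 (x) by 75 (y) by 38 (z) mm, origin at the centre of its underside; to be left alone
- terminal_cap: dark rubber battery terminal cap, 75 by 50 by 45 mm with a short round spout, origin at the centre of its underside; to be left alone
- spanner: steel spanner 170 mm long lying flat; to be left alone
Things that resemble listed ones, but are neither listed nor needed, are in the scene too. Several things look just like the level: the one meant starts farthest to the robot's right.

How it is judged:
By the outcome, as a careful person would: the job done as asked, in the order asked, and still so for the second after the job is handed in, while the arm keeps its last pose, push and grip.
It also fails if it takes over 69 s, if anything falls off the work surface, if the arm or the gripper's body presses on something with over 40 N, if the wrist force passes 120 N, or if a joint passes its speed limit or range.

## Working session

There is one attempt and no reset: what is moved stays moved. The work goes in short steps, Python scripts to look and compute and a tool call to move; the robot and the scene stay as the last step left them, time stands still between calls to the robot, and variables do not carry over. Pictures are saved under pics/ and viewed, and the job is handed in when it is done.

Besides the shell and the picture viewer there is one more tool, called after "Request:" by a JSON object that holds its "op" and its "data". send_rows: Moves the arm, as the interface text tells. Its arguments: {"type":"object","properties":{"moves":{"type":"array"},"grip":{"type":"number"},"newtons":{"type":"number"}},"required":["moves"]}

```bash
ls; mkdir -p pics; cat > h.py <<'E'
import numpy as np, cv2
from workcell import telemetry, viewer, close_job
def snap(name, fn):
    o=telemetry.get_obs(); im=viewer.read_camera(name); cv2.imwrite('pics/'+fn+'.png', im[:,:,::-1]); 
    np.savez('pics/'+fn+'.npz', pos=o['tool_pos'],rot=o['tool_rot']); return im
def cam(name, fn=None):
    m=viewer.camera_model(name); K=np.array(m['mtx']);d=np.array(m['dist_coeffs'])
    if name=='wrist':
        T=np.array(m['tool_from_camera']); z=np.load('pics/'+fn+'.npz'); 
        Rw=z['rot']@T[:3,:3]; c=z['rot']@T[:3,3]+z['pos']; return K,d,Rw.T,-Rw.T@c
    return K,d,np.array(m['R']),np.array(m['t'])
def ray(c,p):
    K,d,R,t=c; u=cv2.undistortPoints(np.array(p,float).reshape(-1,1,2),K,d).reshape(-1,2)
    D=np.c_[u,np.ones(len(u))]@R; return -R.T@t, D
def onz(c,p,z):
    o,D=ray(c,p); return o+D*((z-o[2])/D[:,2])[:,None]
def tri(c1,p1,c2,p2):
    o1,D1=ray(c1,p1);o2,D2=ray(c2,p2);out=[]
    for a,b in zip(D1,D2):
        A=np.c_[a,-b]; s,*_=np.linalg.lstsq(A,o2-o1,rcond=None); x=o1+a*s[0];y=o2+b*s[1]; out.append(np.r_[(x+y)/2,np.linalg.norm(x-y)])
    return np.array(out)
def proj(c,X):
    K,d,R,t=c; return cv2.projectPoints(np.array(X,float).reshape(-1,3),cv2.Rodrigues(R)[0],t,K,d)[0].reshape(-1,2)
E
python3 - <<'E'
from h import *
np.set_printoptions(precision=4,suppress=True)
print(telemetry.get_obs())
for n in ['scene','side','wrist']: snap(n,n+'0')
for n in ['scene','side']:
    c=cam(n); print(n,-c[2].T@c[3])
print(viewer.camera_model('wrist'))
E
```

```text
pics
{'time': 0.0, 'qpos': array([-0.146 ,  0.3427,  1.525 , -0.    ,  1.2754, -0.146 ]), 'qd': array([ 0.001 , -0.0004,  0.0008,  0.0005, -0.0004,  0.0029]), 'joint_torque': array([  0.0006, -43.3677, -24.6006,  -0.0001,   0.0078,  -0.    ]), 'tool_pos': array([0.5246, 0.0001, 0.2306]), 'tool_rot': array([[-0.    ,  1.    , -0.0015],
       [ 1.    ,  0.    ,  0.0002],
       [ 0.0002, -0.0015, -1.    ]]), 'ft_force': array([ 0.4081,  0.1686, -0.024 ]), 'wrist_torque': array([-0.0093, -0.034 , -0.0058]), 'finger_gap': 0.08595039382812787}
scene [1.2662 0.5061 0.9978]
side [-0.2155  1.128   1.0537]
{'mtx': array([[354.4851,   0.    , 284.7932],
       [  0.    , 354.4851, 205.5118],
       [  0.    ,   0.    ,   1.    ]]), 'dist_coeffs': array([-0.0753,  0.    ,  0.    ,  0.    ,  0.    ]), 'tool_from_camera': array([[-0.0004, -0.9584, -0.2855,  0.0739],
       [ 1.    , -0.0003, -0.0006, -0.0004],
       [ 0.0005, -0.2855,  0.9584, -0.1426],
       [ 0.    ,  0.    ,  0.    ,  1.    ]])}
```

View pics/scene0.png

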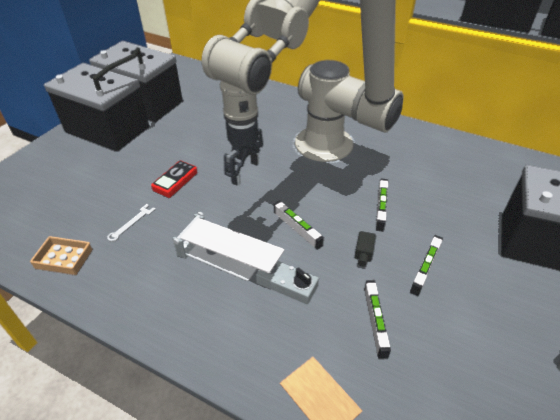

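View pics/side0.png

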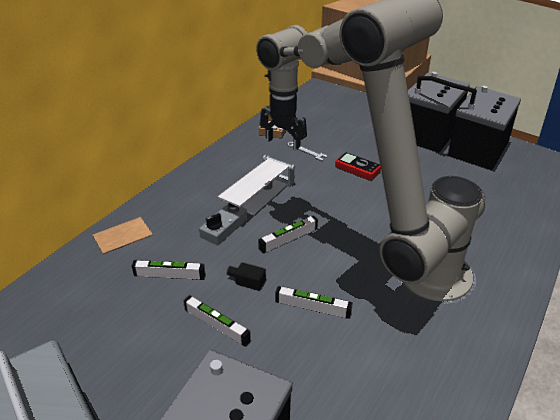

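View pics/wrist0.png

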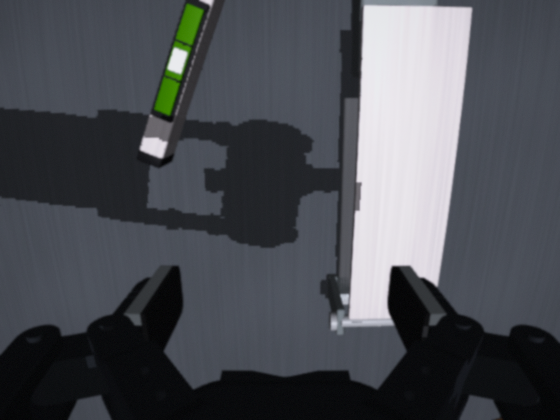

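```bash
cat > m1.py <<'E'
from h import *
np.set_printoptions(precision=4,suppress=True)
def greens(fn):
    im=cv2.imread('pics/'+fn+'.png').astype(int); b,g,r=im[:,:,0],im[:,:,1],im[:,:,2]
    m=((g>60)&(g>1.6*r)&(g>1.6*b)).astype(np.uint8)
    m=cv2.morphologyEx(m,cv2.MORPH_CLOSE,np.ones((9,9)))
    n,l,s,c=cv2.connectedComponentsWithStats(m)
    for i in range(1,n):
        if s[i,4]>60:
            ys,xs=np.nonzero(l==i); rr=cv2.minAreaRect(np.c_[xs,ys].astype(np.float32)); yield c[i],s[i,4],cv2.boxPoints(rr)
if __name__=='__main__':
    for n in ['scene','side','wrist']:
        c=cam(n,n+'0')
        for p,a,b in greens(n+'0'): print(n,p,a,onz(c,[p],.046)[0])
    im=cv2.imread('pics/wrist0.png'); cv2.imwrite('pics/crop0.png',cv2.resize(im[0:180,90:260],None,fx=3,fy=3))
    im=cv2.imread('pics/scene0.png'); cv2.imwrite('pics/crop1.png',cv2.resize(im[190:310,160:340],None,fx=4,fy=4,interpolation=cv2.INTER_CUBIC))
E
python3 m1.py
```

```text
scene [382.573 198.618] 89 [0.2328 0.3034 0.046 ]
scene [374.6912 300.7794] 68 [0.5967 0.4085 0.046 ]
scene [379.7412 323.1882] 85 [0.6511 0.4406 0.046 ]
side [288.8558 227.6731] 104 [0.4254 0.1091 0.046 ]
side [166.4527 263.4527] 148 [0.62   0.4256 0.046 ]
side [312.9375 295.8062] 160 [0.226  0.3032 0.046 ]
side [215.337  313.9891] 184 [0.395  0.4907 0.046 ]
wrist [178.6886  57.123 ] 1715 [0.4312 0.1117 0.046 ]
```

View pics/crop1.png

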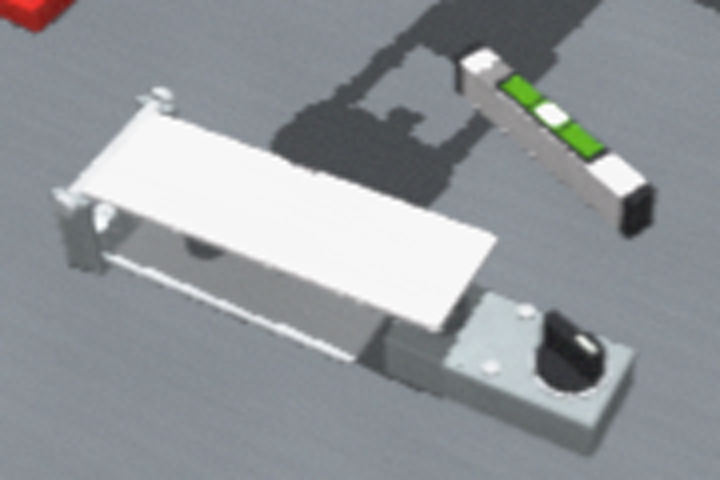

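Candidates for the level (side px): (289,228) y=0.11, (166,263) y=0.43, (313,296) y=0.30, (215,314) y=0.49. The farthest to the robot's right (lowest y) is the one beside the shelf, also at wrist px (179,57). The crop shows it beside the shelf, with the black knob bar on the grey foot housing. Next I'll move the wrist camera to get a second viewpoint.

Request:
{"op": "send_rows", "data": {"moves": [[[3, 0, -1, 0], [3, 0, -1, 0], [3, 0, -1, 0], [3, 0, -1, 0], [0, 0, 0, 0]]]}}

```text
time: 0.57
tool_pos: [0.5252, 0.1246, 0.2731]
tool_rot: [[-0.004, 1.0, 0.003], [1.0, 0.004, 0.002], [0.002, 0.003, -1.0]]
ft_force: [-0.4, 1.0, 0.1]
finger_gap: 0.0856
```

Request:
{"op": "send_rows", "data": {"moves": [[[0, 0, 0, 0], [0, 0, 0, 0]]]}}

```text
time: 0.73
tool_pos: [0.5247, 0.1197, 0.2708]
tool_rot: [[-0.001, 1.0, -0.001], [1.0, 0.001, -0.001], [-0.001, -0.001, -1.0]]
ft_force: [0.1, -1.0, -0.1]
finger_gap: 0.0851
```

```bash
python3 - <<'E'
from h import *
snap('wrist','wrist1'); print(telemetry.get_obs()['tool_pos'],telemetry.get_obs()['time'])
E
```

```text
[0.52475015 0.11921057 0.27064378] 0.7833
```

View pics/wrist1.png

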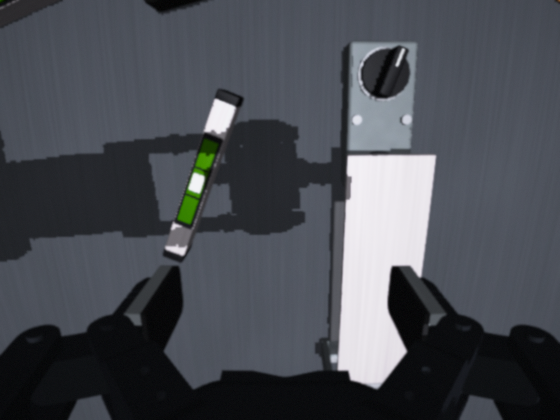

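```bash
python3 - <<'E'
from h import *
im=cv2.imread('pics/wrist1.png'); 
a=cv2.resize(im[80:270,150:260],None,fx=3,fy=3,interpolation=cv2.INTER_CUBIC)
b=cv2.resize(im[35:165,330:450],None,fx=4,fy=4,interpolation=cv2.INTER_CUBIC)
H=max(a.shape[0],b.shape[0]); o=np.zeros((H,a.shape[1]+b.shape[1]+10,3),np.uint8); o[:a.shape[0],:a.shape[1]]=a; o[:b.shape[0],a.shape[1]+10:]=b
print(o.shape); cv2.imwrite('pics/c2.png',o)
im=cv2.imread('pics/wrist0.png')
a=cv2.resize(im[0:180,130:230],None,fx=3,fy=3,interpolation=cv2.INTER_CUBIC)
b=cv2.resize(im[0:60,330:500],None,fx=2.5,fy=2.5,interpolation=cv2.INTER_CUBIC)
c=cv2.resize(im[260:340,310:440],None,fx=3,fy=3,interpolation=cv2.INTER_CUBIC)
o=np.zeros((540,740,3),np.uint8); o[:540,:300]=a; o[:150,310:735]=b; o[200:440,310:700]=c
cv2.imwrite('pics/c3.png',o)
E
```

```text
(570, 820, 3)
```

View pics/c2.png

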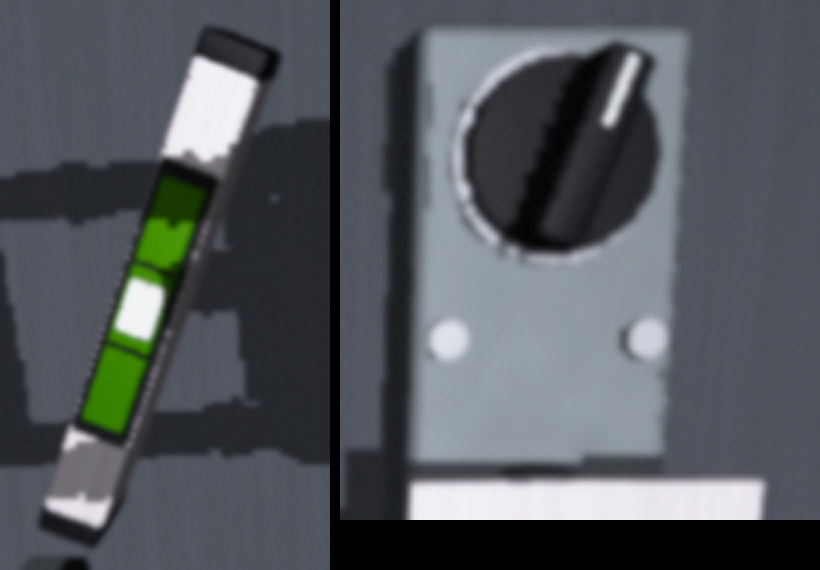

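View pics/c3.png

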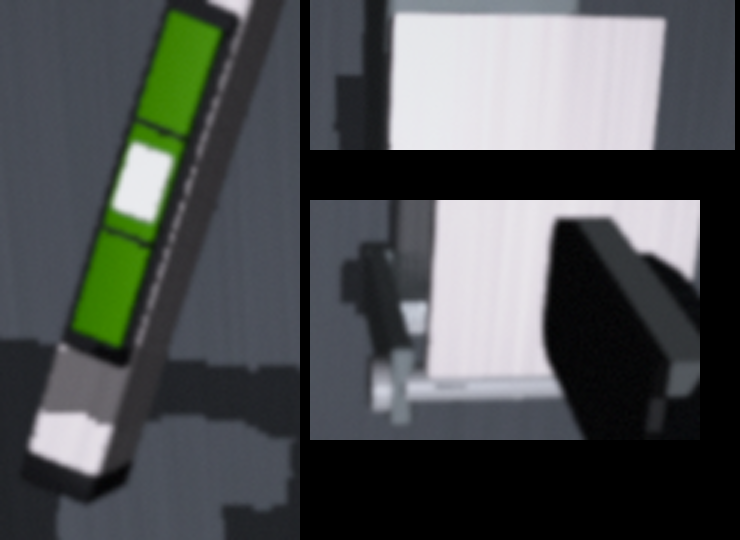

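```bash
cat > m2.py <<'E'
from h import *
np.set_printoptions(precision=4,suppress=True)
def s(p,ox,oy,k,u0=0,v0=0): 
    p=np.array(p,float).reshape(-1,2); return np.c_[ox+(p[:,0]-u0+.5)/k-.5, oy+(p[:,1]-v0+.5)/k-.5]
c0=cam('wrist','wrist0');c1=cam('wrist','wrist1')
L0=s([(143,181),(160,127),(127,236),(28,448),(103,475),(68,345),(130,362)],130,0,3)
L1=s([(140,308),(160,268),(125,349),(48,498),(107,525),(75,425),(128,443)],150,80,3)
print('level bub,lineU,lineL,capL,capR,vialL,vialR');print(tri(c0,L0,c1,L1))
print(onz(c1,L1[:1],.046),onz(c0,L0[:1],.046))
T=onz(c1,s([(195,55),(258,78),(207,28),(275,50),(48,498),(107,525),(40,515),(100,541)],150,80,3),.04);print(T)
S0=s([(390,13),(665,18)],330,0,2.5,310,0); S1=s([(410,481),(764,480)],330,35,4,340,0)
print('shelf foot');print(tri(c0,S0,c1,S1))
print('hinge',onz(c0,s([(428,377)],310,260,3,310,200),.079))
K=onz(c1,s([(613,42),(652,60),(540,235),(583,248),(632,55),(609,124)],330,35,4,340,0),.076);print('knob');print(K)
print('skirt',onz(c1,s([(458,150),(658,160),(550,262)],330,35,4,340,0),.05))
print('housing',onz(c1,s([(425,30),(688,30),(412,465),(663,460)],330,35,4,340,0),.045))
E
python3 m2.py
```

```text
level bub,lineU,lineL,capL,capR,vialL,vialR
[[0.4294 0.1094 0.0447 0.0002]
 [0.4369 0.1241 0.0465 0.0018]
 [0.4229 0.0941 0.0437 0.0008]
 [0.3826 0.0298 0.0312 0.0021]
 [0.408  0.0216 0.0374 0.0004]
 [0.3993 0.0623 0.036  0.0007]
 [0.4205 0.0571 0.0415 0.0005]]
[[0.4296 0.1097 0.046 ]] [[0.4299 0.1093 0.046 ]]
[[0.4526 0.1963 0.04  ]
 [0.4738 0.1886 0.04  ]
 [0.4571 0.2051 0.04  ]
 [0.4798 0.1978 0.04  ]
 [0.387  0.0339 0.04  ]
 [0.409  0.0228 0.04  ]
 [0.3831 0.0268 0.04  ]
 [0.4056 0.016  0.04  ]]
shelf foot
[[0.582  0.1445 0.0828 0.0007]
 [0.6662 0.1455 0.0843 0.    ]]
hinge [[ 0.586 -0.128  0.079]]
knob
[[0.625  0.2426 0.076 ]
 [0.6342 0.2389 0.076 ]
 [0.6111 0.2004 0.076 ]
 [0.6213 0.1977 0.076 ]
 [0.6295 0.2399 0.076 ]
 [0.6253 0.225  0.076 ]]
skirt [[0.5963 0.2208 0.05  ]
 [0.6459 0.2192 0.05  ]
 [0.6207 0.1945 0.05  ]]
housing [[0.588  0.249  0.045 ]
 [0.6527 0.2503 0.045 ]
 [0.5893 0.1431 0.045 ]
 [0.6554 0.1448 0.045 ]]
```

```bash
python3 - <<'E'
from h import *
im=cv2.imread('pics/side0.png'); cv2.imwrite('pics/c4.png',cv2.resize(im[145:250,190:310],None,fx=5,fy=5,interpolation=cv2.INTER_CUBIC))
im=cv2.imread('pics/scene0.png'); cv2.imwrite('pics/c5.png',cv2.resize(im[200:310,170:330],None,fx=5,fy=5,interpolation=cv2.INTER_CUBIC))
E
```

```text
(no output)
```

View pics/c4.png

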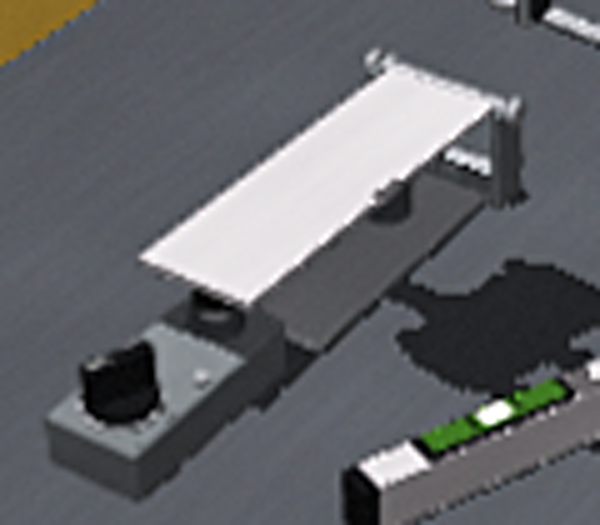

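View pics/c5.png

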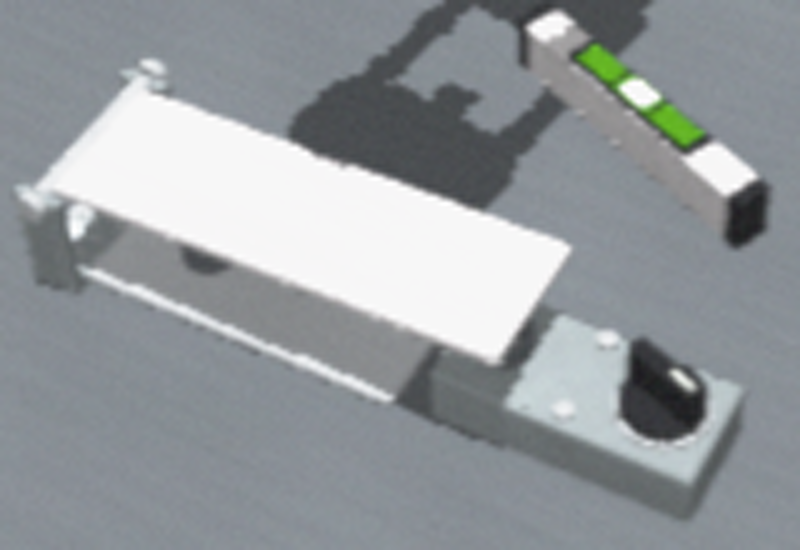

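```bash
python3 - <<'E'
from m2 import *
a=cam('side');b=cam('scene')
print('---')
A=s([(250,298),(140,256),(492,108),(395,68)],190,145,5); B=s([(571,247),(497,354),(148,97),(48,190)],170,200,5)
print(tri(a,A,b,B))
print(tri(b,B[:2],c1,S1)); print(tri(a,A[:2],c1,S1)); print(tri(a,A[:2],c0,S0))
print('knob top, side/scene/wrist')
kb=s([(690,383)],170,200,5)
E
```

```text
level bub,lineU,lineL,capL,capR,vialL,vialR
[[0.4294 0.1094 0.0447 0.0002]
 [0.4369 0.1241 0.0465 0.0018]
 [0.4229 0.0941 0.0437 0.0008]
 [0.3826 0.0298 0.0312 0.0021]
 [0.408  0.0216 0.0374 0.0004]
 [0.3993 0.0623 0.036  0.0007]
 [0.4205 0.0571 0.0415 0.0005]]
[[0.4296 0.1097 0.046 ]] [[0.4299 0.1093 0.046 ]]
[[0.4526 0.1963 0.04  ]
 [0.4738 0.1886 0.04  ]
 [0.4571 0.2051 0.04  ]
 [0.4798 0.1978 0.04  ]
 [0.387  0.0339 0.04  ]
 [0.409  0.0228 0.04  ]
 [0.3831 0.0268 0.04  ]
 [0.4056 0.016  0.04  ]]
shelf foot
[[0.582  0.1445 0.0828 0.0007]
 [0.6662 0.1455 0.0843 0.    ]]
hinge [[ 0.586 -0.128  0.079]]
knob
[[0.625  0.2426 0.076 ]
 [0.6342 0.2389 0.076 ]
 [0.6111 0.2004 0.076 ]
 [0.6213 0.1977 0.076 ]
 [0.6295 0.2399 0.076 ]
 [0.6253 0.225  0.076 ]]
skirt [[0.5963 0.2208 0.05  ]
 [0.6459 0.2192 0.05  ]
 [0.6207 0.1945 0.05  ]]
housing [[0.588  0.249  0.045 ]
 [0.6527 0.2503 0.045 ]
 [0.5893 0.1431 0.045 ]
 [0.6554 0.1448 0.045 ]]
---
[[ 0.5819  0.1429  0.0854  0.0047]
 [ 0.6634  0.1447  0.0856  0.0011]
 [ 0.5855 -0.129   0.0717  0.0052]
 [ 0.669  -0.136   0.0703  0.004 ]]
[[0.5822 0.1446 0.0836 0.0001]
 [0.6649 0.146  0.0873 0.    ]]
[[0.5801 0.1447 0.0895 0.0028]
 [0.6639 0.1454 0.0868 0.0026]]
[[0.5802 0.1429 0.0885 0.0008]
 [0.664  0.1446 0.0864 0.002 ]]
knob top, side/scene/wrist
```

Request:
{"op": "send_rows", "data": {"moves": [[[0, 0, 1, 0.1], [0, 0, 2, 0.1], [0, 0, 2, 0.1], [0, 0, 2, 0.085], [-1.07, -2.1, 1, 0]]], "grip": 80}}

```text
time: 1.2
tool_pos: [0.5028, 0.1164, 0.1882]
tool_rot: [[0.382, 0.924, -0.002], [0.924, -0.382, -0.0], [-0.001, -0.002, -1.0]]
ft_force: [-1.6, -0.2, -0.3]
finger_gap: 0.0683
```

Request:
{"op": "send_rows", "data": {"moves": [[[-1.07, -2.1, 1, 0], [-1.07, -2.1, 1, 0], [-1.07, -2.1, 1, 0], [0, 0, 0, 0], [0, 0, 0, 0]]]}}

```text
time: 1.62
tool_pos: [0.4301, 0.1109, 0.1609]
tool_rot: [[0.377, 0.926, -0.002], [0.926, -0.377, -0.0], [-0.001, -0.001, -1.0]]
ft_force: [1.0, -0.0, -0.3]
finger_gap: 0.0682
```

```bash
python3 - <<'E'
from h import *
o=telemetry.get_obs();print(o['tool_pos'],o['tool_rot'],o['qpos']);snap('wrist','wrist2')
E
```

```text
[0.43007978 0.11085276 0.16086814] [[ 3.77027052e-01  9.26200921e-01 -1.56710973e-03]
 [ 9.26201825e-01 -3.77027956e-01 -3.16382897e-04]
 [-8.83878309e-04 -1.33217498e-03 -9.99998722e-01]] [ 7.95163348e-02  2.73999665e-01  1.83945018e+00 -2.22716475e-04
  1.02973011e+00  4.66216310e-01]
```

View pics/wrist2.png

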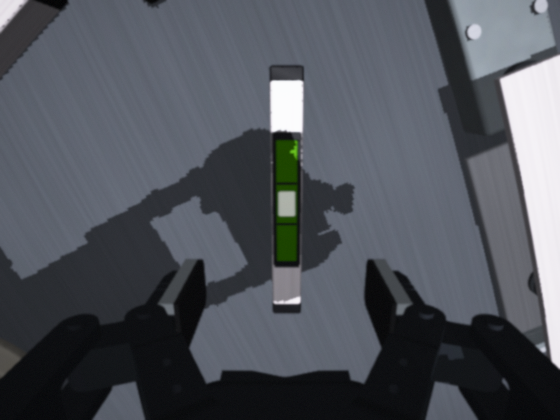

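```bash
python3 - <<'E'
from h import *
c=cam('wrist','wrist2'); z=np.load('pics/wrist2.npz')
P=onz(c,[(287,66),(287.5,310.5)],.04); P2=onz(c,[(286.5,203)],.046)
print((P-z['pos'])@z['rot'],(P2-z['pos'])@z['rot'])
E
```

```text
[[ 0.09724212  0.00064047  0.12078149]
 [-0.09885022  0.00133081  0.12095389]] [[-0.00112865  0.00034688  0.11486882]]
```

Request:
{"op": "send_rows", "data": {"moves": [[[-0.1, 0.1, 3, 0], [0, 0, 3.5, 0], [0, 0, 3.5, 0], [0, 0, 2.5, 0], [0, 0, 1.5, 0]]]}}

```text
time: 2.08
tool_pos: [0.4319, 0.11, 0.0189]
tool_rot: [[0.376, 0.926, -0.002], [0.926, -0.376, -0.0], [-0.001, -0.002, -1.0]]
ft_force: [0.6, -0.9, -0.1]
finger_gap: 0.068
```

Request:
{"op": "send_rows", "data": {"moves": [[[0, 0, 1, 0], [0, 0, 0, 0]]]}}

```text
time: 2.25
tool_pos: [0.4319, 0.1101, 0.0095]
tool_rot: [[0.376, 0.926, -0.002], [0.926, -0.376, -0.0], [-0.001, -0.002, -1.0]]
ft_force: [-0.1, -0.5, -0.9]
finger_gap: 0.0682
```

Request:
{"op": "send_rows", "data": {"moves": [[[0, 0, 0, 0], [0, 0, 0, 0], [0, 0, 0, 0], [0, 0, 0, 0]]], "grip": 0, "newtons": 40}}

```text
time: 2.58
tool_pos: [0.4325, 0.1106, 0.0123]
tool_rot: [[0.376, 0.927, 0.002], [0.927, -0.376, 0.0], [0.001, 0.002, -1.0]]
ft_force: [-0.4, -0.2, 1.1]
finger_gap: 0.0237
```

Request:
{"op": "send_rows", "data": {"moves": [[[0, 0, -1, 0], [0, 0, -3, 0], [0, 0, -4, 0], [0, 0, -4, 0], [0, 0, -4, 0]]]}}

```text
time: 3.0
tool_pos: [0.4309, 0.1105, 0.1734]
tool_rot: [[0.376, 0.927, -0.0], [0.927, -0.376, -0.0], [-0.0, -0.0, -1.0]]
ft_force: [2.4, -0.9, -3.4]
finger_gap: 0.0236
```

Request:
{"op": "send_rows", "data": {"moves": [[[0, 0, 0, -0.1], [0, 0, 0, -0.1], [0, 0, 0, -0.1], [0, 0, 0, -0.1], [0, 0, 0, 0]]]}}

```text
time: 3.42
tool_pos: [0.4314, 0.1106, 0.1717]
tool_rot: [[-0.019, 1.0, 0.001], [1.0, 0.019, -0.0], [-0.0, 0.001, -1.0]]
ft_force: [0.6, 0.3, -2.7]
finger_gap: 0.023
```

```bash
cat > go.py <<'E'
import sys
from h import *
np.set_printoptions(precision=4,suppress=True)
o=telemetry.get_obs(); R=o['tool_rot']; 
x,y,z,yaw=map(float,sys.argv[1:5])   # yaw of tool x measured ccw from +y
cur=np.arctan2(-R[0,0],R[1,0]); d=(yaw-cur+np.pi)%(2*np.pi)-np.pi
print('t',o['time'],'pos',o['tool_pos'],'yaw',cur,'turn(about tool z)',-d,'gap',o['finger_gap'],'q',o['qpos'],'f',o['ft_force'])
D=np.array([x,y,z])-o['tool_pos']
print('shift now cm',R.T@D*100)
Rt=np.array([[-np.sin(yaw),np.cos(yaw),0],[np.cos(yaw),np.sin(yaw),0],[0,0,-1]])
print('shift after turn cm',Rt.T@D*100)
E
python3 go.py .626 -.005 .16 .013
```

```text
t 3.4167 pos [0.4314 0.1106 0.1717] yaw 0.018597433826208203 turn(about tool z) 0.0055974338262081424 gap 0.02304520012236518 q [ 0.0786  0.2609  1.8227 -0.0001  1.0574  0.06  ] f [ 0.6064  0.3387 -2.6816]
shift now cm [-11.9195  19.2428   1.1817]
shift after turn cm [-11.8116  19.3099   1.1704]
```

Request:
{"op": "send_rows", "data": {"moves": [[[-1, 1.6, 0, 0.006], [-2.2, 3.5, 0, 0], [-2.2, 3.5, 0, 0], [-2.2, 3.5, 0, 0], [-2.2, 3.5, 0, 0]]]}}

```text
time: 3.83
tool_pos: [0.5898, 0.013, 0.1715]
tool_rot: [[-0.006, 1.0, 0.0], [1.0, 0.006, 0.0], [0.0, 0.0, -1.0]]
ft_force: [1.0, 0.2, -2.8]
finger_gap: 0.0235
```

Request:
{"op": "send_rows", "data": {"moves": [[[-1.4, 2.4, 0.4, 0], [-0.6, 1.2, 0.5, 0], [0, 0, 0, 0], [0, 0, 0, 0]]]}}

```text
time: 4.17
tool_pos: [0.6242, -0.0058, 0.1613]
tool_rot: [[-0.006, 1.0, -0.002], [1.0, 0.006, 0.0], [0.001, -0.002, -1.0]]
ft_force: [-0.7, 0.9, -3.1]
finger_gap: 0.0233
```

```bash
python3 go.py .626 -.005 .16 .013; python3 - <<'E'
from h import *
for n in ['wrist','scene','side']: snap(n,n+'3')
E
```

```text
t 4.1667 pos [ 0.6242 -0.0058  0.1613] yaw 0.005999843903003259 turn(about tool z) -0.007000156096996779 gap 0.023287024199115762 q [-0.132   0.5818  1.3307  0.0002  1.2315 -0.1381] f [-0.6782  0.8629 -3.1001]
shift now cm [0.0749 0.1838 0.13  ]
shift after turn cm [0.0737 0.184  0.1303]
```

View pics/wrist3.png

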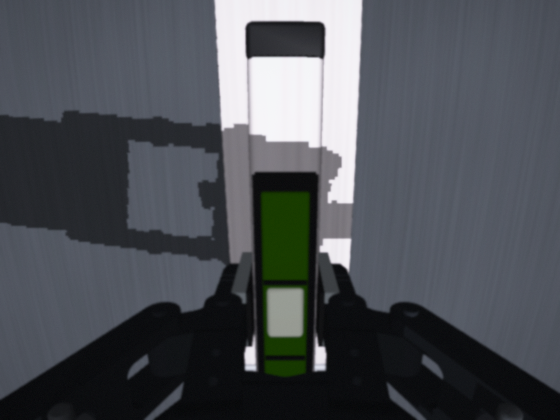

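View pics/scene3.png

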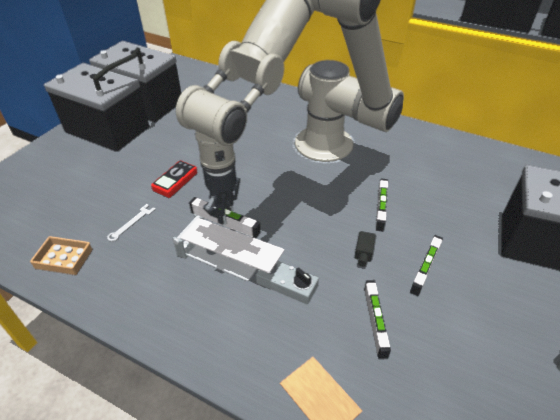

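```bash
python3 - <<'E'
from h import *
np.set_printoptions(precision=4,suppress=True)
im=cv2.imread('pics/wrist3.png').min(2); c=cam('wrist','wrist3')
L=[];Rr=[]
for v in list(range(4,112,8)):
    w=np.nonzero(im[v]>150)[0]; L.append((w[0],v)); Rr.append((w[-1],v))
L=np.array(L);Rr=np.array(Rr)
# shelf height rises with y: z = .075..; iterate
for e in (L,Rr):
    P=onz(c,e,.083); f=np.polyfit(P[:,1],P[:,0],1); print(f, np.polyval(f,-.005), np.polyval(f,P[[0,-1],1]), P[[0,-1],1])
E
```

```text
[-0.0169  0.585 ] 0.5850845344567791 [0.5829 0.5839] [0.1221 0.0637]
[-0.0103  0.6677] 0.667716386558328 [0.6664 0.667 ] [0.1225 0.0643]
```

Request:
{"op": "send_rows", "data": {"moves": [[[0.05, 0.2, 1, -0.007], [0, 0, 2, 0], [0, 0, 2, 0], [0, 0, 0.5, 0], [0, 0, 0, 0]]]}}

```text
time: 4.73
tool_pos: [0.6253, -0.0044, 0.1055]
tool_rot: [[-0.017, 1.0, -0.004], [1.0, 0.017, 0.001], [0.001, -0.004, -1.0]]
ft_force: [-0.2, -0.1, -2.2]
finger_gap: 0.0233
```

Request:
{"op": "send_rows", "data": {"moves": [[[0, 0, 0.2, 0], [0, 0, 0.2, 0], [0, 0, 0, 0]]]}}

```text
time: 4.98
tool_pos: [0.6272, -0.005, 0.1041]
tool_rot: [[-0.016, 1.0, 0.002], [1.0, 0.016, -0.0], [-0.0, 0.002, -1.0]]
ft_force: [-0.3, -0.6, -2.6]
finger_gap: 0.0234
```

Request:
{"op": "send_rows", "data": {"moves": [[[0, 0, 0.2, 0], [0, 0, 0, 0], [0, 0, 0, 0]]]}}

```text
time: 5.23
tool_pos: [0.6268, -0.0051, 0.1016]
tool_rot: [[-0.016, 1.0, 0.0], [1.0, 0.016, -0.0], [-0.0, 0.0, -1.0]]
ft_force: [0.1, 0.6, -2.8]
finger_gap: 0.0235
```

Request:
{"op": "send_rows", "data": {"moves": [[[0, 0, 0.2, 0], [0, 0, 0, 0], [0, 0, 0, 0]]]}}

```text
time: 5.48
tool_pos: [0.6267, -0.0051, 0.0992]
tool_rot: [[-0.016, 1.0, -0.0], [1.0, 0.016, 0.0], [0.0, -0.0, -1.0]]
ft_force: [-0.6, 0.1, -2.9]
finger_gap: 0.0238
```

Request:
{"op": "send_rows", "data": {"moves": [[[0, 0, 0.2, 0], [0, 0, 0, 0], [0, 0, 0, 0]]]}}

```text
time: 5.73
tool_pos: [0.6267, -0.005, 0.0971]
tool_rot: [[-0.016, 1.0, -0.0], [1.0, 0.016, 0.0], [0.0, -0.0, -1.0]]
ft_force: [0.4, 0.5, -2.1]
finger_gap: 0.0236
```

Request:
{"op": "send_rows", "data": {"moves": [[[0, 0, 0.15, 0], [0, 0, 0, 0], [0, 0, 0, 0]]]}}

```text
time: 5.98
tool_pos: [0.6267, -0.005, 0.0957]
tool_rot: [[-0.016, 1.0, -0.0], [1.0, 0.016, 0.0], [0.0, -0.0, -1.0]]
ft_force: [-0.1, 0.3, -1.7]
finger_gap: 0.0231
```

Request:
{"op": "send_rows", "data": {"moves": [[[0, 0, 0.15, 0], [0, 0, 0, 0], [0, 0, 0, 0]]]}}

```text
time: 6.23
tool_pos: [0.627, -0.0052, 0.0948]
tool_rot: [[-0.016, 1.0, 0.001], [1.0, 0.016, -0.0], [-0.0, 0.001, -1.0]]
ft_force: [-1.7, -0.7, 1.7]
finger_gap: 0.0231
```

Request:
{"op": "send_rows", "data": {"moves": [[[0, 0, 0.1, 0], [0, 0, 0, 0], [0, 0, 0, 0]]]}}

```text
time: 6.48
tool_pos: [0.6269, -0.0051, 0.0935]
tool_rot: [[-0.016, 1.0, 0.001], [1.0, 0.016, -0.0], [-0.0, 0.001, -1.0]]
ft_force: [-0.6, -0.5, 1.1]
finger_gap: 0.0232
```

```bash
python3 - <<'E'
from h import *
im=snap('side','side4'); cv2.imwrite('pics/c6.png',cv2.resize(im[120:270,180:330,::-1],None,fx=4,fy=4))
E
```

```text
(no output)
```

View pics/c6.png

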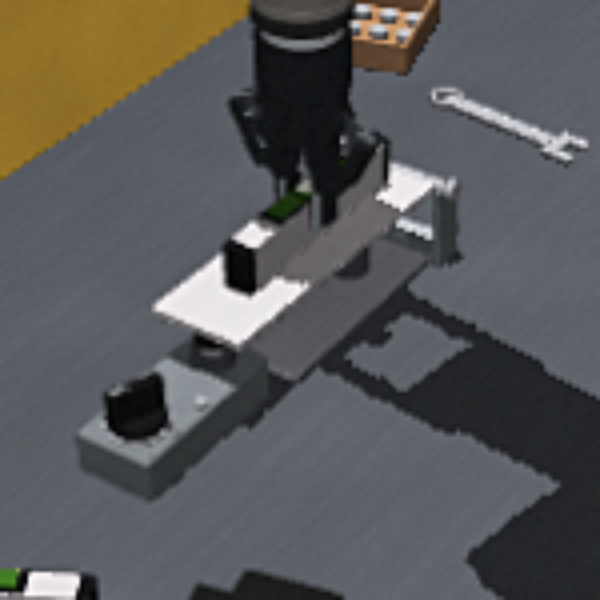

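Request:
{"op": "send_rows", "data": {"moves": [[[0, 0, 0, 0], [0, 0, 0, 0], [0, 0, 0, 0], [0, 0, 0, 0], [0, 0, 0, 0]]], "grip": 55}}

```text
time: 6.95
tool_pos: [0.6267, -0.005, 0.0932]
tool_rot: [[-0.016, 1.0, -0.0], [1.0, 0.016, 0.0], [0.0, -0.0, -1.0]]
ft_force: [0.7, 0.2, -0.8]
finger_gap: 0.047
```

Request:
{"op": "send_rows", "data": {"moves": [[[0, 0, -0.5, 0], [0, 0, -2, 0], [0, 0, -4, 0], [0, 0, -4, 0], [0, 0, 0, 0]]]}}

```text
time: 7.37
tool_pos: [0.6305, -0.0055, 0.2077]
tool_rot: [[-0.016, 1.0, 0.015], [1.0, 0.016, -0.002], [-0.002, 0.015, -1.0]]
ft_force: [1.0, -1.2, 1.8]
finger_gap: 0.0467
```

```bash
python3 - <<'E'
from h import *
snap('wrist','wrist5');im=snap('side','side5'); cv2.imwrite('pics/c7.png',cv2.resize(im[120:270,180:330,::-1],None,fx=4,fy=4))
E
python3 go.py .622 .2195 .12 2.9
```

```text
t 7.4667 pos [ 0.6277 -0.0052  0.2009] yaw 0.016008738808197257 turn(about tool z) -2.8839912611918024 gap 0.04671515715276935 q [-0.1302  0.552   1.2704  0.      1.3142 -0.1462] f [ 0.2135 -0.2634 -1.0225]
shift now cm [22.4775 -0.2528  8.0706]
shift after turn cm [-21.6759   5.9307   8.088 ]
```

View pics/wrist5.png

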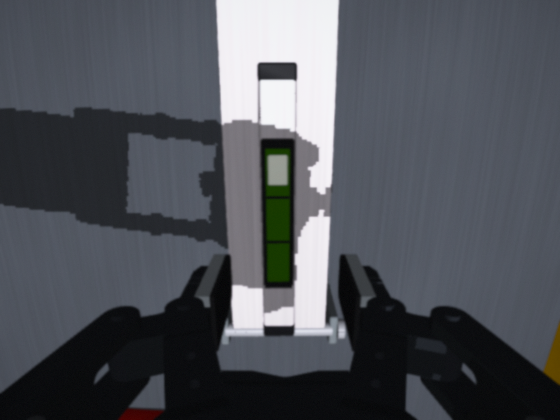

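View pics/c7.png

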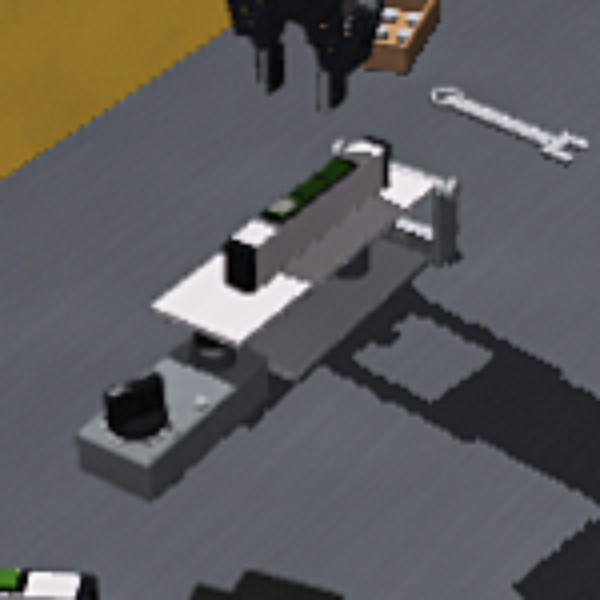

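```bash
python3 - <<'E'
from h import *
np.set_printoptions(precision=4,suppress=True)
c=cam('wrist','wrist5')
A=onz(c,[(277.5,63)],.126)[0];B=onz(c,[(279,334)],.118)[0]; print(A,B,(A+B)/2,np.linalg.norm(A-B), (A-B)[0]/(A-B)[1])
print(onz(c,[(278,157),(278,170),(278,187)],.131))
for v in (197.5,241.5): print(onz(c,[(278,v)],.127))
im=cv2.imread('pics/wrist5.png').min(2)
for v in (10,30,50,90,110):
    w=np.nonzero(im[v]>150)[0]; P=onz(c,[(w[0],v),(w[-1],v)],.086); print(P.mean(0),P[1,0]-P[0,0])
E
```

```text
[0.6254 0.09   0.126 ] [ 0.6285 -0.1051  0.118 ] [ 0.6269 -0.0075  0.122 ] 0.19527797092741533 -0.01559204005270151
[[0.6264 0.0343 0.131 ]
 [0.6264 0.0261 0.131 ]
 [0.6266 0.0152 0.131 ]]
[[0.6266 0.0072 0.127 ]]
[[ 0.6269 -0.0238  0.127 ]]
[0.6245 0.1288 0.086 ] 0.08328530606704898
[0.6246 0.1158 0.086 ] 0.08278887510869215
[0.6248 0.1027 0.086 ] 0.08232744054722341
[0.6254 0.0756 0.086 ] 0.08222174910374147
[0.6256 0.0616 0.086 ] 0.0818646910045665
```

Request:
{"op": "send_rows", "data": {"moves": [[[0, 0, 0, -0.124], [0, 0, 0, -0.124], [0, 0, 0, -0.124], [0, 0, 0, -0.124], [0, 0, 0, -0.124]]], "grip": 0}}

```text
time: 7.88
tool_pos: [0.6259, -0.005, 0.1966]
tool_rot: [[-0.599, 0.801, -0.003], [0.801, 0.599, 0.0], [0.002, -0.002, -1.0]]
ft_force: [0.2, 0.7, -0.3]
finger_gap: 0.0001
```

Request:
{"op": "send_rows", "data": {"moves": [[[0, 0, 0, -0.124], [0, 0, 0, -0.124], [0, 0, 0, -0.124], [0, 0, 0, -0.124], [0, 0, 0, -0.124]]]}}

```text
time: 8.3
tool_pos: [0.6259, -0.005, 0.1965]
tool_rot: [[-0.953, 0.304, -0.003], [0.304, 0.953, 0.0], [0.003, -0.001, -1.0]]
ft_force: [0.1, -0.8, -0.5]
finger_gap: -0.0002
```

Request:
{"op": "send_rows", "data": {"moves": [[[0, 0, 0, -0.124], [0, 0, 0, -0.124], [0, 0, 0, -0.124], [0, 0, 0, -0.124], [0, 0, 0, -0.124]]]}}

```text
time: 8.72
tool_pos: [0.6259, -0.005, 0.1965]
tool_rot: [[-0.952, -0.306, -0.003], [-0.306, 0.952, 0.0], [0.003, 0.001, -1.0]]
ft_force: [0.5, -1.0, 0.7]
finger_gap: 0.0001
```

Request:
{"op": "send_rows", "data": {"moves": [[[0, 0, 0, -0.124], [0, 0, 0, -0.124], [0, 0, 0, -0.124], [0, 0, 0, -0.124], [0, 0, 0, -0.124]]]}}

```text
time: 9.13
tool_pos: [0.6259, -0.005, 0.1965]
tool_rot: [[-0.597, -0.802, -0.003], [-0.802, 0.597, 0.0], [0.002, 0.003, -1.0]]
ft_force: [0.3, -0.0, -0.2]
finger_gap: 0.0001
```

```bash
python3 go.py .6256 .074 .145 2.7
```

```text
t 9.1333 pos [ 0.6259 -0.005   0.1965] yaw 2.502103670621206 turn(about tool z) -0.1978963293787941 gap 0.00013655842207913976 q [-0.1303  0.5566  1.2746  0.      1.3136 -2.6324] f [ 0.3335 -0.0393 -0.2305]
shift now cm [-6.3252  4.7218  5.1555]
shift after turn cm [-7.125   3.4018  5.1521]
```

Request:
{"op": "send_rows", "data": {"moves": [[[0, 0, 0, -0.1], [0, 0, 0, -0.098], [-2.4, 1.1, 1.5, 0], [-2.4, 1.1, 1.5, 0], [-2.4, 1.2, 1.5, 0]]]}}

```text
time: 9.55
tool_pos: [0.6265, 0.0749, 0.1513]
tool_rot: [[-0.434, -0.901, -0.002], [-0.901, 0.434, 0.0], [0.001, 0.002, -1.0]]
ft_force: [0.1, -0.2, 0.1]
finger_gap: 0.0
```

Request:
{"op": "send_rows", "data": {"moves": [[[0, 0, 0.6, 0], [0, 0, 0.5, 0], [0, 0, 0, 0]]]}}

```text
time: 9.8
tool_pos: [0.6262, 0.0743, 0.1402]
tool_rot: [[-0.432, -0.902, -0.004], [-0.902, 0.432, -0.0], [0.002, 0.003, -1.0]]
ft_force: [-0.5, 0.3, 0.6]
finger_gap: 0.0001
```

Request:
{"op": "send_rows", "data": {"moves": [[[0, 0, 0.3, 0], [0, 0, 0, 0], [0, 0, 0, 0]]]}}

```text
time: 10.05
tool_pos: [0.6275, 0.0736, 0.1397]
tool_rot: [[-0.434, -0.901, 0.001], [-0.901, 0.434, -0.0], [-0.0, -0.001, -1.0]]
ft_force: [-1.1, -0.4, -0.1]
finger_gap: 0.0002
```

```bash
python3 go.py .6256 .074 .125 2.7;  python3 - <<'E'
from h import *
snap('wrist','wrist6')
E
```

```text
t 10.05 pos [0.6275 0.0736 0.1397] yaw 2.6926766432074656 turn(about tool z) -0.007323356792534597 gap 0.00022439055515271426 q [-0.0044  0.6136  1.3359 -0.0001  1.1913 -2.6971] f [-1.1068 -0.4338 -0.071 ]
shift now cm [0.0466 0.1949 1.4707]
shift after turn cm [0.0449 0.1941 1.4709]
```

View pics/wrist6.png

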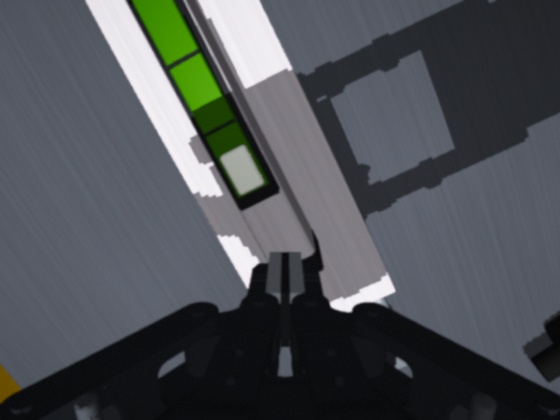

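Request:
{"op": "send_rows", "data": {"moves": [[[0, 0.15, 0.4, 0], [0, 0, 0.4, 0], [0, 0, 0.2, 0], [0, 0, 0, 0], [0, 0, 0, 0]]]}}

```text
time: 10.52
tool_pos: [0.6258, 0.0752, 0.1291]
tool_rot: [[-0.433, -0.902, -0.0], [-0.902, 0.433, -0.0], [0.0, 0.0, -1.0]]
ft_force: [0.0, 0.4, -0.1]
finger_gap: 0.0002
```

Request:
{"op": "send_rows", "data": {"moves": [[[0, 0, 0.2, 0], [0, 0, 0, 0], [0, 0, 0, 0]]]}}

```text
time: 10.77
tool_pos: [0.6259, 0.0752, 0.1273]
tool_rot: [[-0.433, -0.901, 0.0], [-0.901, 0.433, -0.0], [-0.0, -0.0, -1.0]]
ft_force: [0.2, -0.7, -0.5]
finger_gap: 0.0003
```

Request:
{"op": "send_rows", "data": {"moves": [[[0, 0, 0.2, 0], [0, 0, 0, 0], [0, 0, 0, 0]]]}}

```text
time: 11.02
tool_pos: [0.6259, 0.0752, 0.1252]
tool_rot: [[-0.433, -0.901, -0.0], [-0.901, 0.433, -0.0], [0.0, 0.0, -1.0]]
ft_force: [0.4, 0.3, 0.6]
finger_gap: 0.0002
```

Request:
{"op": "send_rows", "data": {"moves": [[[0, 0, 0.2, 0], [0, 0, 0, 0], [0, 0, 0, 0]]]}}

```text
time: 11.27
tool_pos: [0.6258, 0.0752, 0.1231]
tool_rot: [[-0.433, -0.901, -0.0], [-0.901, 0.433, -0.0], [0.0, 0.0, -1.0]]
ft_force: [-0.2, 0.2, 0.8]
finger_gap: 0.0001
```

Request:
{"op": "send_rows", "data": {"moves": [[[0, 0, 0.2, 0], [0, 0, 0, 0], [0, 0, 0, 0]]]}}

```text
time: 11.52
tool_pos: [0.6261, 0.0754, 0.1216]
tool_rot: [[-0.433, -0.902, 0.001], [-0.902, 0.433, 0.0], [-0.001, -0.0, -1.0]]
ft_force: [-1.2, 0.7, 3.3]
finger_gap: -0.0001
```

Request:
{"op": "send_rows", "data": {"moves": [[[0, 0, 0.2, 0], [0, 0, 0, 0], [0, 0, 0, 0]]]}}

```text
time: 11.77
tool_pos: [0.6262, 0.0755, 0.1195]
tool_rot: [[-0.433, -0.902, 0.001], [-0.902, 0.433, 0.0], [-0.001, -0.001, -1.0]]
ft_force: [-0.1, 2.7, 3.0]
finger_gap: 0.0006
```

Request:
{"op": "send_rows", "data": {"moves": [[[0, 0, 0.2, 0], [0, 0, 0, 0], [0, 0, 0, 0]]]}}

```text
time: 12.02
tool_pos: [0.6261, 0.0753, 0.1174]
tool_rot: [[-0.433, -0.901, 0.001], [-0.901, 0.433, 0.0], [-0.0, -0.0, -1.0]]
ft_force: [0.5, 2.9, 3.7]
finger_gap: 0.0001
```

Request:
{"op": "send_rows", "data": {"moves": [[[0, 0, 0.2, 0], [0, 0, 0, 0], [0, 0, 0, 0]]]}}

```text
time: 12.27
tool_pos: [0.626, 0.0752, 0.1153]
tool_rot: [[-0.433, -0.901, 0.0], [-0.901, 0.433, -0.0], [-0.0, -0.0, -1.0]]
ft_force: [0.5, 2.7, 4.1]
finger_gap: 0.0002
```

Request:
{"op": "send_rows", "data": {"moves": [[[0, 0, 0.15, 0], [0, 0, 0, 0], [0, 0, 0, 0]]]}}

```text
time: 12.52
tool_pos: [0.626, 0.0752, 0.1138]
tool_rot: [[-0.433, -0.901, 0.0], [-0.901, 0.433, 0.0], [-0.0, -0.0, -1.0]]
ft_force: [1.5, 2.3, 3.7]
finger_gap: 0.0004
```

Request:
{"op": "send_rows", "data": {"moves": [[[0, 0, 0.15, 0], [0, 0, 0, 0], [0, 0, 0, 0]]]}}

```text
time: 12.77
tool_pos: [0.6259, 0.0753, 0.1123]
tool_rot: [[-0.433, -0.902, 0.0], [-0.902, 0.433, 0.0], [-0.0, -0.0, -1.0]]
ft_force: [-0.0, 3.0, 4.1]
finger_gap: -0.0003
```

Request:
{"op": "send_rows", "data": {"moves": [[[0, 0, 0.1, 0], [0, 0, 0, 0], [0, 0, 0, 0]]]}}

```text
time: 13.02
tool_pos: [0.6259, 0.0753, 0.1117]
tool_rot: [[-0.433, -0.902, 0.0], [-0.902, 0.433, 0.0], [-0.0, -0.0, -1.0]]
ft_force: [0.4, 3.3, 7.0]
finger_gap: 0.0003
```

Request:
{"op": "send_rows", "data": {"moves": [[[0, 0, 0, 0], [0, 0, 0, 0], [0, 0, 0, 0], [0, 0, 0, 0], [0, 0, 0, 0]]]}}

```text
time: 13.43
tool_pos: [0.626, 0.0753, 0.1117]
tool_rot: [[-0.433, -0.901, 0.001], [-0.901, 0.433, 0.0], [-0.0, -0.0, -1.0]]
ft_force: [-0.3, 3.4, 6.0]
finger_gap: 0.0001
```

Request:
{"op": "send_rows", "data": {"moves": [[[0, 0, 0, 0], [0, 0, 0, 0], [0, 0, 0, 0], [0, 0, 0, 0], [0, 0, 0, 0]]]}}

```text
time: 13.85
tool_pos: [0.6259, 0.0753, 0.1117]
tool_rot: [[-0.433, -0.901, 0.0], [-0.901, 0.433, 0.0], [-0.0, -0.0, -1.0]]
ft_force: [-0.6, 3.4, 5.8]
finger_gap: -0.0001
```

Request:
{"op": "send_rows", "data": {"moves": [[[0, 0, 0, 0], [0, 0, 0, 0], [0, 0, 0, 0], [0, 0, 0, 0], [0, 0, 0, 0]]]}}

```text
time: 14.27
tool_pos: [0.626, 0.0753, 0.1117]
tool_rot: [[-0.433, -0.901, 0.001], [-0.901, 0.433, 0.0], [-0.0, -0.0, -1.0]]
ft_force: [-0.6, 3.4, 7.1]
finger_gap: -0.0
```

Request:
{"op": "send_rows", "data": {"moves": [[[0, 0, 0, 0], [0, 0, 0, 0], [0, 0, 0, 0], [0, 0, 0, 0], [0, 0, 0, 0]]]}}

```text
time: 14.68
tool_pos: [0.626, 0.0753, 0.1117]
tool_rot: [[-0.433, -0.902, 0.0], [-0.902, 0.433, 0.0], [-0.0, -0.0, -1.0]]
ft_force: [-1.4, 3.2, 6.6]
finger_gap: 0.0002
```

```bash
python3 go.py .6256 .074 .112 2.7;  python3 - <<'E'
from h import *
snap('wrist','wrist7')
E
```

```text
t 14.6833 pos [0.626  0.0753 0.1117] yaw 2.6940539286726457 turn(about tool z) -0.005946071327354474 gap 0.00016062209499581535 q [-0.0018  0.6396  1.3716  0.0001  1.1301 -2.6959] f [-1.371   3.1631  6.572 ]
shift now cm [ 0.133  -0.0248 -0.0341]
shift after turn cm [ 0.1332 -0.024  -0.0341]
```

View pics/wrist7.png

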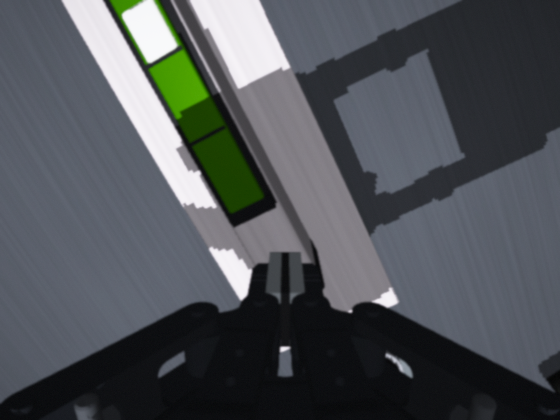

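```bash
cat > bub.py <<'E'
import sys
from h import *
np.set_printoptions(precision=4,suppress=True)
fn=sys.argv[1]; zt=float(sys.argv[2]); c=cam('wrist',fn)
im=cv2.imread('pics/'+fn+'.png')
M=viewer.camera_model('wrist')
yaw=.0145
ex=np.array([np.cos(yaw),np.sin(yaw),0]); ey=np.array([-np.sin(yaw),np.cos(yaw),0])
# rectify top plane: u along ey, v along ex, 0.25mm/px, centre (.6266,-.007)
o=np.array([.6266,-.007,zt]); yy=np.arange(-.06,.11,.00025); xx=np.arange(-.02,.02,.00025)
G=o+yy[None,:,None]*ey+xx[:,None,None]*ex
p=proj(c,G).reshape(G.shape[0],G.shape[1],2).astype(np.float32)
r=cv2.remap(im,p[...,0],p[...,1],cv2.INTER_LINEAR); cv2.imwrite('pics/'+fn+'_r.png',r)
row=r[70:90].astype(int).mean(0); mn=row.min(1); g=row[:,1]
print('bright(bubble):',[round(1000*v,1) for v in yy[[*np.nonzero(np.diff((mn>110).astype(int)))[0]]]])
print('dark:',[round(1000*v,1) for v in yy[[*np.nonzero(np.diff((g<65).astype(int)))[0]]]])
E
python3 bub.py wrist7 .118
```

```text
bright(bubble): [np.float64(-36.0), np.float64(-16.0), np.float64(54.0), np.float64(70.0)]
dark: [np.float64(-37.7), np.float64(-15.7), np.float64(-15.2), np.float64(4.8), np.float64(53.3), np.float64(75.0), np.float64(90.8), np.float64(93.3)]
```

View pics/wrist7_r.png

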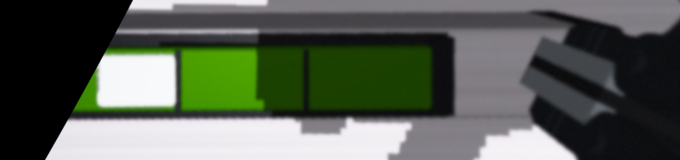

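Request:
{"op": "send_rows", "data": {"moves": [[[0, 0, -0.5, 0], [0, 0, -2, 0], [0, 0, -3, -0.05], [0, 0, -2, -0.1], [0, 0, 0, 0]]]}}

```text
time: 15.15
tool_pos: [0.6277, 0.0745, 0.1908]
tool_rot: [[-0.289, -0.957, 0.007], [-0.957, 0.289, -0.001], [-0.001, -0.007, -1.0]]
ft_force: [0.4, 0.5, 1.3]
finger_gap: 0.0001
```

```bash
python3 go.py .6227 .2198 .16 2.84
```

```text
t 15.15 pos [0.6277 0.0745 0.1908] yaw 2.848372435867489 turn(about tool z) 0.008372435867489258 gap 8.756324558654832e-05 q [-0.0025  0.5667  1.2731 -0.0011  1.2951 -2.8505] f [0.3586 0.4945 1.3446]
shift now cm [-13.7626   4.6947   3.0562]
shift after turn cm [-13.7257   4.789    3.0757]
```

Request:
{"op": "send_rows", "data": {"moves": [[[-2.7, 0.95, 0.2, 0.008], [-3.7, 1.3, 0.5, 0], [-3.7, 1.3, 1, 0], [-3.6, 1.2, 1, 0], [0, 0, 0, 0]]], "grip": 50}}

```text
time: 15.57
tool_pos: [0.6187, 0.2259, 0.1555]
tool_rot: [[-0.297, -0.955, -0.006], [-0.955, 0.297, 0.0], [0.001, 0.006, -1.0]]
ft_force: [-0.1, -0.6, -0.2]
finger_gap: 0.0425
```

Request:
{"op": "send_rows", "data": {"moves": [[[0, 0, 0, 0], [0, 0, 0, 0]]]}}

```text
time: 15.73
tool_pos: [0.6212, 0.2195, 0.1583]
tool_rot: [[-0.301, -0.954, -0.002], [-0.954, 0.301, -0.001], [0.002, 0.001, -1.0]]
ft_force: [-0.5, -0.3, -0.3]
finger_gap: 0.0428
```

```bash
python3 go.py .6227 .2198 .12 2.84;  python3 - <<'E'
from h import *
snap('wrist','wrist8')
E
```

```text
t 15.7333 pos [0.6212 0.2195 0.1583] yaw 2.8358788109596924 turn(about tool z) -0.004121189040307449 gap 0.04277397018108076 q [ 0.2239  0.6476  1.2182 -0.0011  1.2779 -2.6117] f [-0.5424 -0.3038 -0.277 ]
shift now cm [-0.0861 -0.1412  3.8258]
shift after turn cm [-0.078  -0.1366  3.8261]
```

View pics/wrist8.png

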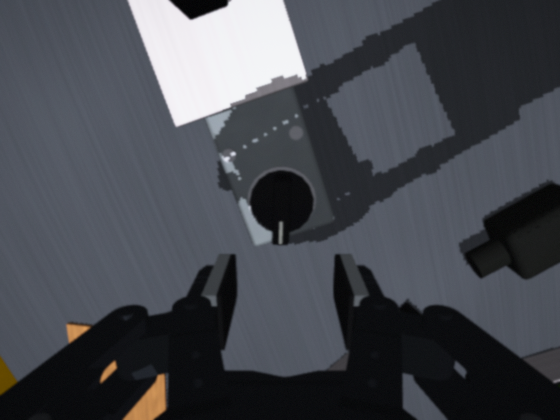

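```bash
python3 - <<'E'
from h import *
im=cv2.imread('pics/wrist8.png')[150:260,230:340]
im=cv2.convertScaleAbs(im,alpha=2.5); cv2.imwrite('pics/c8.png',cv2.resize(im,None,fx=5,fy=5,interpolation=cv2.INTER_CUBIC))
E
```

```text
(no output)
```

View pics/c8.png

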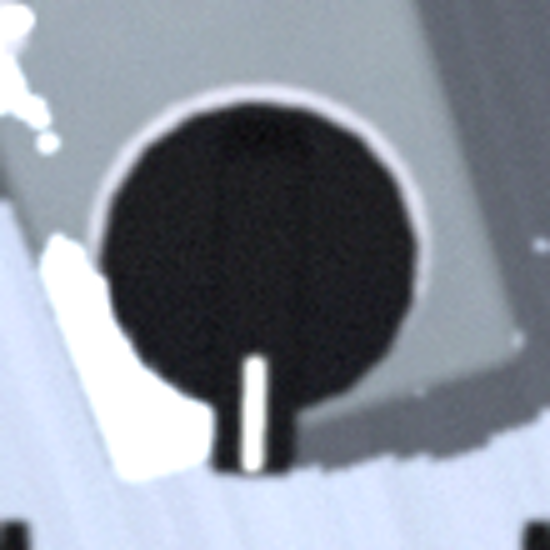

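```bash
python3 - <<'E'
from h import *
np.set_printoptions(precision=4,suppress=True)
f=lambda u,v:(230+u/5-.4,150+v/5-.4)
c=cam('wrist','wrist8'); z=np.load('pics/wrist8.npz')
P=onz(c,[f(254,470),f(253,465),f(257,360)],.076); print(P,(P-z['pos'])@z['rot']*100)
Q=onz(c,[f(261.5,257)],.05);print(Q,(Q-z['pos'])@z['rot']*100)
Q=onz(c,[f(260,257)],.048);print(Q)
E
```

```text
[[0.6299 0.2401 0.076 ]
 [0.6298 0.2394 0.076 ]
 [0.6247 0.2251 0.076 ]] [[-2.2522 -0.2236  8.2214]
 [-2.1783 -0.237   8.2215]
 [-0.6581 -0.1768  8.2246]]
[[0.6221 0.2186 0.05  ]] [[ 0.0366 -0.1329 10.826 ]]
[[0.6225 0.219  0.048 ]]
```

Request:
{"op": "send_rows", "data": {"moves": [[[0, -0.15, 1, 0.04], [0, 0, 3, 0], [0, 0, 3, 0], [0, 0, 2.5, 0], [0, 0, 0, 0]]]}}

```text
time: 16.2
tool_pos: [0.6201, 0.2169, 0.0589]
tool_rot: [[-0.341, -0.94, -0.01], [-0.94, 0.341, -0.003], [0.006, 0.008, -1.0]]
ft_force: [-1.1, -0.6, -0.4]
finger_gap: 0.0425
```

Request:
{"op": "send_rows", "data": {"moves": [[[0, 0, 0.5, 0], [0, 0, 0, 0]]]}}

```text
time: 16.37
tool_pos: [0.6239, 0.2188, 0.0603]
tool_rot: [[-0.34, -0.94, 0.002], [-0.94, 0.34, 0.0], [-0.001, -0.001, -1.0]]
ft_force: [0.4, 0.3, 0.5]
finger_gap: 0.0432
```

Request:
{"op": "send_rows", "data": {"moves": [[[0, 0, 0, 0], [0, 0, 0, 0], [0, 0, 0, 0], [0, 0, 0, 0]]], "grip": 0, "newtons": 30}}

```text
time: 16.7
tool_pos: [0.6239, 0.2198, 0.0612]
tool_rot: [[-0.338, -0.941, 0.003], [-0.941, 0.338, 0.0], [-0.001, -0.003, -1.0]]
ft_force: [-0.7, -1.5, 5.7]
finger_gap: 0.0113
```

```bash
python3 go.py .6225 .2188 .056 2.8
```

```text
t 16.7 pos [0.6239 0.2198 0.0612] yaw 2.7962935679906784 turn(about tool z) -0.0037064320093214143 gap 0.011292542123873785 q [ 0.2231  0.7456  1.3165 -0.0004  1.0766 -2.573 ] f [-0.7293 -1.459   5.668 ]
shift now cm [0.1437 0.0985 0.5206]
shift after turn cm [0.1427 0.0977 0.5211]
```

Request:
{"op": "send_rows", "data": {"moves": [[[0, 0, -0.2, 0], [0, 0, 0, 0], [0, 0, 0, 0]]]}}

```text
time: 16.95
tool_pos: [0.6238, 0.2198, 0.0613]
tool_rot: [[-0.339, -0.941, 0.002], [-0.941, 0.339, 0.0], [-0.001, -0.002, -1.0]]
ft_force: [4.0, 0.0, -4.2]
finger_gap: 0.0112
```

Request:
{"op": "send_rows", "data": {"moves": [[[0, 0, 0.1, 0.06], [0, 0, 0, 0.06], [0, 0, 0, 0.06], [0, 0, 0, 0.06], [0, 0, 0, 0.06]]]}}

```text
time: 17.37
tool_pos: [0.6241, 0.2197, 0.0613]
tool_rot: [[-0.604, -0.797, 0.003], [-0.797, 0.604, 0.0], [-0.002, -0.002, -1.0]]
ft_force: [3.4, -1.1, 0.5]
finger_gap: 0.0115
```

Request:
{"op": "send_rows", "data": {"moves": [[[0, 0, 0, 0.06], [0, 0, 0, 0.06], [0, 0, 0, 0.06], [0, 0, 0, 0.06], [0, 0, 0, 0.06]]]}}

```text
time: 17.78
tool_pos: [0.6242, 0.2195, 0.0613]
tool_rot: [[-0.812, -0.583, 0.003], [-0.583, 0.812, -0.0], [-0.002, -0.002, -1.0]]
ft_force: [4.0, -2.0, -0.1]
finger_gap: 0.0112
```

Request:
{"op": "send_rows", "data": {"moves": [[[0, 0, 0, 0.06], [0, 0, 0, 0.06], [0, 0, 0, 0.06], [0, 0, 0, 0.06], [0, 0, 0, 0.06]]]}}

```text
time: 18.2
tool_pos: [0.6243, 0.2193, 0.0613]
tool_rot: [[-0.948, -0.317, 0.003], [-0.317, 0.948, -0.0], [-0.003, -0.001, -1.0]]
ft_force: [3.5, -2.5, -0.4]
finger_gap: 0.0108
```

Request:
{"op": "send_rows", "data": {"moves": [[[0, 0, 0, 0.06], [0, 0, 0, 0.06], [0, 0, 0, 0.06], [0, 0, 0, 0.06], [0, 0, 0, 0]]]}}

```text
time: 18.62
tool_pos: [0.6244, 0.2191, 0.0613]
tool_rot: [[-0.997, -0.083, 0.003], [-0.083, 0.997, -0.0], [-0.003, -0.001, -1.0]]
ft_force: [4.1, -2.7, 1.1]
finger_gap: 0.0111
```

```bash
python3 go.py .6225 .2188 .056 1.636
```

```text
t 18.6167 pos [0.6244 0.2191 0.0613] yaw 1.6534569880778012 turn(about tool z) 0.01745698807780105 gap 0.011061131000921957 q [ 0.2224  0.7459  1.3157 -0.0013  1.0771 -1.4304] f [ 4.054  -2.6731  1.1003]
shift now cm [ 0.1893 -0.0175  0.5265]
shift after turn cm [ 0.1873 -0.0211  0.5271]
```

Request:
{"op": "send_rows", "data": {"moves": [[[0, 0, 0, 0.02], [0, 0, 0, 0], [0, 0, 0, 0]]]}}

```text
time: 18.87
tool_pos: [0.6243, 0.2191, 0.0613]
tool_rot: [[-0.998, -0.066, 0.003], [-0.066, 0.998, -0.0], [-0.003, -0.001, -1.0]]
ft_force: [4.9, -2.2, 0.4]
finger_gap: 0.011
```

Request:
{"op": "send_rows", "data": {"moves": [[[0, 0, 0, 0], [0, 0, 0, 0], [0, 0, 0, 0]]], "grip": 50}}

```text
time: 19.12
tool_pos: [0.6224, 0.2199, 0.0602]
tool_rot: [[-0.998, -0.066, -0.001], [-0.066, 0.998, 0.0], [0.001, 0.0, -1.0]]
ft_force: [-1.2, 0.3, 0.5]
finger_gap: 0.0423
```

Request:
{"op": "send_rows", "data": {"moves": [[[0, 0, -1, 0], [0, 0, -3, 0], [0, 0, -4, 0], [0, 0, -3, 0], [0, 0, 0, 0]]]}}

```text
time: 19.53
tool_pos: [0.6261, 0.2207, 0.1791]
tool_rot: [[-0.998, -0.066, 0.013], [-0.066, 0.998, 0.003], [-0.013, 0.002, -1.0]]
ft_force: [0.2, 0.4, 0.5]
finger_gap: 0.0427
```

```bash
python3 go.py .6256 .0745 .14 2.69
```

```text
t 19.5333 pos [0.6261 0.2207 0.1791] yaw 1.636483672446858 turn(about tool z) -1.053516327553142 gap 0.04268089671381856 q [ 0.2235  0.6318  1.1886  0.0001  1.3079 -1.413 ] f [0.2009 0.418  0.4908]
shift now cm [  1.0621 -14.5945   3.8634]
shift after turn cm [13.1775 -6.3343  3.9092]
```

Request:
{"op": "send_rows", "data": {"moves": [[[0, 0, 0, -0.117], [0, 0, 0, -0.117], [0, 0, 0, -0.117], [0, 0, 0, -0.117], [0, 0, 0, -0.117]]], "grip": 0}}

```text
time: 19.95
tool_pos: [0.6228, 0.2199, 0.1709]
tool_rot: [[-0.792, -0.61, 0.0], [-0.61, 0.792, 0.0], [-0.0, 0.0, -1.0]]
ft_force: [-0.2, 0.5, 1.1]
finger_gap: -0.0
```

Request:
{"op": "send_rows", "data": {"moves": [[[0, 0, 0, -0.117], [0, 0, 0, -0.117], [0, 0, 0, -0.117], [0, 0, 0, -0.117], [3, -1.4, 0.5, 0]]]}}

```text
time: 20.37
tool_pos: [0.6224, 0.1914, 0.1666]
tool_rot: [[-0.427, -0.904, 0.002], [-0.904, 0.427, 0.003], [-0.004, -0.001, -1.0]]
ft_force: [0.8, -1.0, 0.0]
finger_gap: 0.0004
```

Request:
{"op": "send_rows", "data": {"moves": [[[3.5, -1.7, 0.8, 0], [3.5, -1.7, 0.8, 0], [2.6, -1.2, 0.8, 0], [0.6, -0.3, 0.6, 0], [0, 0, 0, 0]]]}}

```text
time: 20.78
tool_pos: [0.6213, 0.0713, 0.1345]
tool_rot: [[-0.44, -0.898, -0.002], [-0.898, 0.44, -0.0], [0.001, 0.002, -1.0]]
ft_force: [-0.9, 0.4, -0.6]
finger_gap: -0.0003
```

```bash
python3 go.py .6256 .0745 .13 2.69
```

```text
t 20.7833 pos [0.6213 0.0713 0.1345] yaw 2.685782785387642 turn(about tool z) -0.0042172146123578 gap -0.000300499368074598 q [-0.0081  0.609   1.3603 -0.      1.1746 -2.6939] f [-0.8594  0.3887 -0.5526]
shift now cm [-0.4741 -0.2489  0.4451]
shift after turn cm [-0.4726 -0.2501  0.4461]
```

Request:
{"op": "send_rows", "data": {"moves": [[[-0.3, -0.25, 0.5, 0], [-0.1, -0.1, 0.5, 0], [0, 0, 0.2, 0], [0, 0, 0.2, 0], [0, 0, 0, 0]]]}}

```text
time: 21.2
tool_pos: [0.627, 0.0771, 0.1214]
tool_rot: [[-0.436, -0.9, 0.001], [-0.9, 0.436, 0.001], [-0.001, -0.0, -1.0]]
ft_force: [-0.2, 2.1, 3.2]
finger_gap: 0.0004
```

Request:
{"op": "send_rows", "data": {"moves": [[[0, 0, 0.15, 0], [0, 0, 0.15, 0], [0, 0, 0, 0], [0, 0, 0, 0]]]}}

```text
time: 21.53
tool_pos: [0.627, 0.0757, 0.1185]
tool_rot: [[-0.437, -0.899, 0.001], [-0.899, 0.437, 0.0], [-0.0, -0.001, -1.0]]
ft_force: [0.4, 1.2, 4.0]
finger_gap: -0.0001
```

Request:
{"op": "send_rows", "data": {"moves": [[[0, 0, 0.1, 0], [0, 0, 0, 0], [0, 0, 0, 0]]]}}

```text
time: 21.78
tool_pos: [0.627, 0.0755, 0.1174]
tool_rot: [[-0.437, -0.899, 0.0], [-0.899, 0.437, 0.0], [-0.0, -0.0, -1.0]]
ft_force: [0.2, 2.5, 4.2]
finger_gap: -0.0001
```

Request:
{"op": "send_rows", "data": {"moves": [[[0, 0, 0.1, 0], [0, 0, 0, 0], [0, 0, 0, 0]]]}}

```text
time: 22.03
tool_pos: [0.627, 0.0755, 0.1163]
tool_rot: [[-0.437, -0.899, 0.0], [-0.899, 0.437, -0.0], [-0.0, -0.0, -1.0]]
ft_force: [-0.0, 2.8, 4.0]
finger_gap: 0.0003
```

Request:
{"op": "send_rows", "data": {"moves": [[[0, 0, 0.1, 0], [0, 0, 0, 0], [0, 0, 0, 0]]]}}

```text
time: 22.28
tool_pos: [0.6269, 0.0755, 0.1154]
tool_rot: [[-0.437, -0.899, 0.0], [-0.899, 0.437, -0.0], [-0.0, -0.0, -1.0]]
ft_force: [1.8, 2.3, 3.7]
finger_gap: 0.0001
```

Request:
{"op": "send_rows", "data": {"moves": [[[0, 0, 0.05, 0], [0, 0, 0, 0], [0, 0, 0, 0]]]}}

```text
time: 22.53
tool_pos: [0.627, 0.0755, 0.1153]
tool_rot: [[-0.437, -0.899, 0.001], [-0.899, 0.437, -0.0], [-0.0, -0.0, -1.0]]
ft_force: [-0.0, 1.8, 6.6]
finger_gap: 0.0001
```

Seated. I'll wait for the bubble to settle.

Request:
{"op": "send_rows", "data": {"moves": [[[0, 0, 0, 0], [0, 0, 0, 0], [0, 0, 0, 0], [0, 0, 0, 0], [0, 0, 0, 0]]]}}

```text
time: 22.95
tool_pos: [0.627, 0.0755, 0.1153]
tool_rot: [[-0.437, -0.899, 0.001], [-0.899, 0.437, -0.0], [-0.0, -0.001, -1.0]]
ft_force: [-0.6, 2.4, 6.6]
finger_gap: 0.0001
```

Request:
{"op": "send_rows", "data": {"moves": [[[0, 0, 0, 0], [0, 0, 0, 0], [0, 0, 0, 0], [0, 0, 0, 0], [0, 0, 0, 0]]]}}

```text
time: 23.37
tool_pos: [0.627, 0.0755, 0.1153]
tool_rot: [[-0.437, -0.899, 0.001], [-0.899, 0.437, -0.0], [-0.0, -0.001, -1.0]]
ft_force: [-0.2, 2.1, 5.8]
finger_gap: -0.0002
```

Request:
{"op": "send_rows", "data": {"moves": [[[0, 0, 0, 0], [0, 0, 0, 0], [0, 0, 0, 0], [0, 0, 0, 0], [0, 0, 0, 0]]]}}

```text
time: 23.78
tool_pos: [0.6269, 0.0755, 0.1153]
tool_rot: [[-0.437, -0.899, 0.001], [-0.899, 0.437, 0.0], [-0.0, -0.0, -1.0]]
ft_force: [-0.4, 2.7, 5.7]
finger_gap: 0.0
```

Request:
{"op": "send_rows", "data": {"moves": [[[0, 0, 0, 0], [0, 0, 0, 0], [0, 0, 0, 0], [0, 0, 0, 0], [0, 0, 0, 0]]]}}

```text
time: 24.2
tool_pos: [0.627, 0.0755, 0.1153]
tool_rot: [[-0.437, -0.899, 0.001], [-0.899, 0.437, -0.0], [-0.0, -0.001, -1.0]]
ft_force: [-0.8, 2.2, 7.3]
finger_gap: -0.0005
```

```bash
python3 -c "
from h import *
snap('wrist','wrist9')"; python3 bub.py wrist9 .121
```

```text
bright(bubble): [np.float64(-10.2), np.float64(9.3), np.float64(53.0), np.float64(70.5)]
dark: [np.float64(-37.5), np.float64(-17.0), np.float64(-15.7), np.float64(10.3), np.float64(52.5), np.float64(73.3), np.float64(90.0), np.float64(93.8)]
```

View pics/wrist9.png

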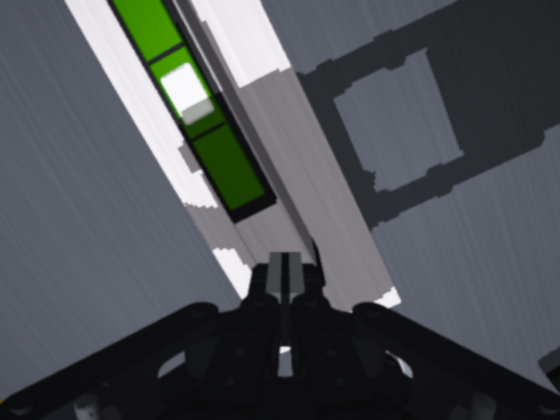

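View pics/wrist9_r.png

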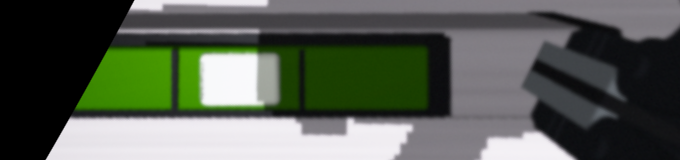

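```bash
python3 - <<'E'
from h import *
r=cv2.imread('pics/wrist9_r.png')[70:90].astype(int).mean(0)
g=r[:,1]; mn=r.min(1)
for a,b in ((165,186),(292,313)):
    s=g[a:b]; base=np.linspace(s[0],s[-1],len(s)); w=np.clip(base-s,0,None); print(-60+.25*((np.arange(a,b)*w).sum()/w.sum()))
print(np.round(mn[192:206]),np.round(mn[270:286]))
E
```

```text
-16.340890010968863
15.388475733530186
[  0.   0.   0.   0.   2.  17.  50.  94. 139. 176. 204. 225. 238. 245.] [159. 159. 158. 155. 151. 144. 133. 117.  97.  72.  45.  22.   6.   0.
   0.   0.]
```

Request:
{"op": "send_rows", "data": {"moves": [[[0, 0, 0, 0], [0, 0, 0, 0], [0, 0, 0, 0], [0, 0, 0, 0], [0, 0, 0, 0]]]}}

```text
time: 24.67
tool_pos: [0.627, 0.0755, 0.1153]
tool_rot: [[-0.437, -0.899, 0.001], [-0.899, 0.437, -0.0], [-0.0, -0.0, -1.0]]
ft_force: [-0.8, 2.5, 6.1]
finger_gap: 0.0002
```

```bash
python3 -c "
from h import *
snap('wrist','wrist10'); im=snap('scene','scene10'); cv2.imwrite('pics/c10.png',cv2.resize(im[150:310,90:350,::-1],None,fx=3,fy=3))"; python3 bub.py wrist10 .121
```

```text
bright(bubble): [np.float64(-9.7), np.float64(9.8), np.float64(53.0), np.float64(70.5)]
dark: [np.float64(-37.5), np.float64(-17.0), np.float64(-15.7), np.float64(11.0), np.float64(52.5), np.float64(73.0), np.float64(90.0), np.float64(93.8)]
```

View pics/c10.png

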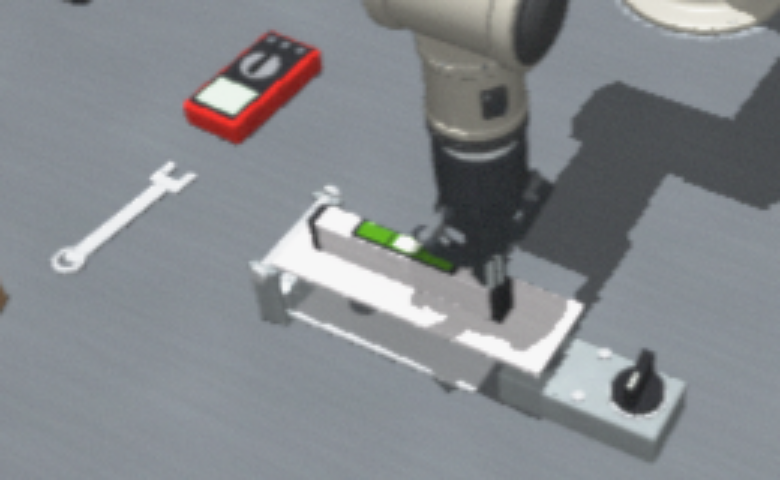

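Request:
{"op": "send_rows", "data": {"moves": [[[0, 0, 0, 0], [0, 0, 0, 0], [0, 0, 0, 0], [0, 0, 0, 0], [0, 0, 0, 0]]]}}

```text
time: 25.18
tool_pos: [0.627, 0.0755, 0.1153]
tool_rot: [[-0.437, -0.899, 0.001], [-0.899, 0.437, -0.0], [-0.0, -0.0, -1.0]]
ft_force: [0.1, 2.4, 5.4]
finger_gap: -0.0
```

Request:
{"op": "send_rows", "data": {"moves": [[[0, 0, 0, 0], [0, 0, 0, 0], [0, 0, 0, 0], [0, 0, 0, 0], [0, 0, 0, 0]]]}}

```text
time: 25.6
tool_pos: [0.627, 0.0755, 0.1153]
tool_rot: [[-0.437, -0.899, 0.001], [-0.899, 0.437, -0.0], [-0.0, -0.001, -1.0]]
ft_force: [-0.7, 3.5, 6.4]
finger_gap: 0.0001
```

Request:
{"op": "send_rows", "data": {"moves": [[[0, 0, 0, 0], [0, 0, 0, 0], [0, 0, 0, 0], [0, 0, 0, 0], [0, 0, 0, 0]]]}}

```text
time: 26.02
tool_pos: [0.627, 0.0755, 0.1153]
tool_rot: [[-0.437, -0.899, 0.001], [-0.899, 0.437, -0.0], [-0.0, -0.001, -1.0]]
ft_force: [-0.4, 2.9, 6.2]
finger_gap: -0.0003
```

```bash
python3 -c "
from h import *
snap('wrist','wrist11')"; python3 bub.py wrist11 .121
```

```text
bright(bubble): [np.float64(-9.2), np.float64(10.5), np.float64(53.0), np.float64(70.5)]
dark: [np.float64(-37.5), np.float64(-17.0), np.float64(-15.7), np.float64(11.5), np.float64(52.5), np.float64(73.0), np.float64(90.0), np.float64(93.8)]
```

Request:
{"op": "send_rows", "data": {"moves": [[[0, 0, 0, 0], [0, 0, 0, 0], [0, 0, 0, 0], [0, 0, 0, 0], [0, 0, 0, 0]]]}}

```text
time: 26.48
tool_pos: [0.6269, 0.0755, 0.1153]
tool_rot: [[-0.437, -0.899, 0.0], [-0.899, 0.437, -0.0], [-0.0, -0.0, -1.0]]
ft_force: [-0.7, 2.6, 6.3]
finger_gap: -0.0001
```

```bash
python3 -c "
from h import *
snap('wrist','wrist12')"; python3 bub.py wrist12 .121
```

```text
bright(bubble): [np.float64(-9.2), np.float64(10.5), np.float64(53.0), np.float64(70.5)]
dark: [np.float64(-37.5), np.float64(-17.0), np.float64(-15.7), np.float64(11.5), np.float64(52.5), np.float64(73.3), np.float64(90.0), np.float64(93.8)]
```

Settled, the bubble stands about 1.2 mm towards the foot, and 42 s remain. I'll trim the knob back by about 0.05 rad.

Request:
{"op": "send_rows", "data": {"moves": [[[0, 0, -0.5, 0], [0, 0, -2, 0], [0, 0, -3, 0], [0, 0, -1, 0.115], [0, 0, 0, 0.115]]]}}

```text
time: 26.95
tool_pos: [0.628, 0.0748, 0.1829]
tool_rot: [[-0.635, -0.773, 0.005], [-0.773, 0.635, -0.001], [-0.002, -0.004, -1.0]]
ft_force: [0.4, -0.5, 0.1]
finger_gap: 0.0
```

Request:
{"op": "send_rows", "data": {"moves": [[[0, 0, 0, 0.115], [0, 0, 0, 0.115], [0, 0, 0, 0.115], [0, 0, 0, 0.115], [0, 0, 0, 0.115]]], "grip": 50}}

```text
time: 27.37
tool_pos: [0.6263, 0.0748, 0.1791]
tool_rot: [[-0.953, -0.302, -0.002], [-0.302, 0.953, -0.001], [0.002, -0.0, -1.0]]
ft_force: [1.0, 0.1, -0.4]
finger_gap: 0.0431
```

Request:
{"op": "send_rows", "data": {"moves": [[[0, 0, 0, 0.115], [0, 0, 0, 0.115], [0, 0, 0, 0]]]}}

```text
time: 27.62
tool_pos: [0.6263, 0.0749, 0.1791]
tool_rot: [[-0.997, -0.079, -0.002], [-0.079, 0.997, -0.001], [0.002, -0.001, -1.0]]
ft_force: [-0.0, -0.5, -0.9]
finger_gap: 0.0428
```

```bash
python3 go.py .6228 .2195 .12 1.6365
```

```text
t 27.6167 pos [0.6263 0.0749 0.1791] yaw 1.6496270917533102 turn(about tool z) 0.013127091753310172 gap 0.04283221779627313 q [-0.002   0.5785  1.2852 -0.0009  1.2799 -1.6513] f [-0.0061 -0.4947 -0.9058]
shift now cm [-0.8013 14.4497  5.8982]
shift after turn cm [-0.5995 14.4545  5.9104]
```

Request:
{"op": "send_rows", "data": {"moves": [[[-0.2, 3.5, 0, 0.013], [-0.2, 3.7, 0, 0], [-0.2, 3.7, 0.5, 0], [0, 3.2, 1, 0], [0, 0.3, 1, 0]]]}}

```text
time: 28.03
tool_pos: [0.6211, 0.2248, 0.1543]
tool_rot: [[-0.997, -0.079, -0.0], [-0.079, 0.997, 0.001], [0.0, 0.001, -1.0]]
ft_force: [-0.5, 0.4, -0.7]
finger_gap: 0.0427
```

Request:
{"op": "send_rows", "data": {"moves": [[[0, 0, 2, 0], [0, 0, 1, 0], [0, 0, 0, 0]]]}}

```text
time: 28.28
tool_pos: [0.6205, 0.2186, 0.1214]
tool_rot: [[-0.997, -0.072, -0.006], [-0.072, 0.997, -0.002], [0.006, -0.002, -1.0]]
ft_force: [0.5, -0.8, -0.6]
finger_gap: 0.0428
```

```bash
python3 go.py .6228 .2195 .061 1.6365
```

```text
t 28.2833 pos [0.6205 0.2186 0.1214] yaw 1.642986426955165 turn(about tool z) 0.006486426955165214 gap 0.04279186558223698 q [ 0.2226  0.6811  1.2617 -0.0006  1.2054 -1.4202] f [ 0.4859 -0.7661 -0.6345]
shift now cm [-0.2789  0.0849  6.0373]
shift after turn cm [-0.2396  0.0772  6.0391]
```

Request:
{"op": "send_rows", "data": {"moves": [[[-0.1, 0.05, 2, 0.006], [0, 0, 2.5, 0], [0, 0, 1.4, 0], [0, 0, 0, 0], [0, 0, 0, 0]]]}}

```text
time: 28.7
tool_pos: [0.6234, 0.2193, 0.066]
tool_rot: [[-0.998, -0.064, -0.001], [-0.064, 0.998, -0.0], [0.001, -0.0, -1.0]]
ft_force: [-0.6, 0.2, 0.3]
finger_gap: 0.0426
```

Request:
{"op": "send_rows", "data": {"moves": [[[0, 0, 0, 0], [0, 0, 0, 0], [0, 0, 0, 0], [0, 0, 0, 0]]], "grip": 0}}

```text
time: 29.03
tool_pos: [0.6244, 0.2193, 0.0678]
tool_rot: [[-0.998, -0.064, 0.003], [-0.064, 0.998, -0.001], [-0.003, -0.001, -1.0]]
ft_force: [-0.4, -5.2, 6.5]
finger_gap: 0.0108
```

```bash
python3 go.py .6228 .2195 .061 1.6865
```

```text
t 29.0333 pos [0.6244 0.2193 0.0678] yaw 1.6351574336624615 turn(about tool z) -0.05134256633753864 gap 0.010831480109331533 q [ 0.2228  0.7386  1.3101 -0.0018  1.09   -1.4116] f [-0.3928 -5.2425  6.4916]
shift now cm [0.1598 0.034  0.6818]
shift after turn cm [0.1557 0.0413 0.6823]
```

Request:
{"op": "send_rows", "data": {"moves": [[[0, 0, 0, -0.03], [0, 0, 0, -0.022], [0, 0, 0, 0], [0, 0, 0, 0]]]}}

```text
time: 29.37
tool_pos: [0.6244, 0.2193, 0.0678]
tool_rot: [[-0.993, -0.116, 0.003], [-0.116, 0.993, -0.001], [-0.003, -0.001, -1.0]]
ft_force: [0.1, -4.9, 6.8]
finger_gap: 0.0107
```

```bash
python3 go.py .6228 .2195 .061 1.688
```

```text
t 29.3667 pos [0.6244 0.2193 0.0678] yaw 1.6869022098033675 turn(about tool z) -0.0010977901966322534 gap 0.010736969352566217 q [ 0.2227  0.7386  1.3101 -0.0015  1.09   -1.4635] f [ 0.1272 -4.9127  6.7933]
shift now cm [0.1548 0.0381 0.6787]
shift after turn cm [0.1527 0.0375 0.6792]
```

Request:
{"op": "send_rows", "data": {"moves": [[[0, 0, 0, 0], [0, 0, 0, 0], [0, 0, 0, 0]]], "grip": 50}}

```text
time: 29.62
tool_pos: [0.6232, 0.2205, 0.0659]
tool_rot: [[-0.993, -0.116, 0.0], [-0.116, 0.993, 0.0], [-0.0, 0.0, -1.0]]
ft_force: [0.4, 0.1, -0.4]
finger_gap: 0.0424
```

Request:
{"op": "send_rows", "data": {"moves": [[[0, 0, -1, 0], [0, 0, -3, 0], [0, 0, -4, 0], [0, 0, -3, 0], [0, 0, 0, -0.11]]]}}

```text
time: 30.03
tool_pos: [0.6265, 0.2212, 0.1847]
tool_rot: [[-0.974, -0.224, 0.013], [-0.224, 0.975, 0.003], [-0.014, 0.0, -1.0]]
ft_force: [-0.0, -0.6, 1.2]
finger_gap: 0.0428
```

Request:
{"op": "send_rows", "data": {"moves": [[[0, 0, 0, -0.111], [0, 0, 0, -0.111], [0, 0, 0, -0.111], [0, 0, 0, -0.111], [0, 0, 0, -0.111]]], "grip": 0}}

```text
time: 30.45
tool_pos: [0.6232, 0.2204, 0.1766]
tool_rot: [[-0.706, -0.708, 0.0], [-0.708, 0.706, 0.0], [-0.001, -0.0, -1.0]]
ft_force: [0.4, -0.0, -0.6]
finger_gap: -0.0001
```

Request:
{"op": "send_rows", "data": {"moves": [[[0, 0, 0, -0.111], [0, 0, 0, -0.111], [0, 0, 0, -0.111], [0, 0, 0, 0]]]}}

```text
time: 30.78
tool_pos: [0.6232, 0.2204, 0.1765]
tool_rot: [[-0.437, -0.899, 0.0], [-0.899, 0.437, 0.0], [-0.0, -0.0, -1.0]]
ft_force: [0.9, -0.1, 1.0]
finger_gap: -0.0001
```

```bash
python3 go.py .6256 .0745 .132 2.69
```

```text
t 30.7833 pos [0.6232 0.2204 0.1765] yaw 2.68917797674803 turn(about tool z) -0.0008220232519700055 gap -0.00010173481147159441 q [ 0.224   0.6359  1.1883  0.0002  1.3169 -2.4652] f [ 0.9071 -0.1105  0.9858]
shift now cm [13.0221 -6.5922  4.4448]
shift after turn cm [13.0254 -6.5828  4.449 ]
```

Request:
{"op": "send_rows", "data": {"moves": [[[3, -1.5, 0.5, 0], [3.5, -1.8, 0.8, 0], [3.5, -1.8, 0.8, 0], [2.4, -1.2, 0.8, 0], [0.6, -0.3, 0.5, 0]]]}}

```text
time: 31.2
tool_pos: [0.625, 0.07, 0.1415]
tool_rot: [[-0.447, -0.894, -0.001], [-0.894, 0.447, -0.001], [0.001, 0.0, -1.0]]
ft_force: [0.6, -0.6, 0.9]
finger_gap: 0.0004
```

Request:
{"op": "send_rows", "data": {"moves": [[[0, 0, 0.3, 0], [0, 0, 0.3, 0], [0, 0, 0, 0], [0, 0, 0, 0]]]}}

```text
time: 31.53
tool_pos: [0.6252, 0.0761, 0.136]
tool_rot: [[-0.44, -0.898, 0.0], [-0.898, 0.44, 0.0], [-0.0, -0.0, -1.0]]
ft_force: [0.2, 0.3, -0.1]
finger_gap: -0.0
```

```bash
python3 go.py .6262 .075 .1165 2.69
```

```text
t 31.5333 pos [0.6252 0.0761 0.136 ] yaw 2.6862455077891734 turn(about tool z) -0.0037544922108265766 gap -6.888968884394442e-06 q [-0.0007  0.6138  1.3466  0.0004  1.1809 -2.6871] f [ 0.2391  0.2701 -0.0511]
shift now cm [ 0.0554 -0.1355  1.9535]
shift after turn cm [ 0.0549 -0.1357  1.9535]
```

Request:
{"op": "send_rows", "data": {"moves": [[[0.05, -0.1, 0.5, 0], [0, 0, 0.4, 0], [0, 0, 0.3, 0], [0, 0, 0.2, 0], [0, 0, 0, 0]]]}}

```text
time: 31.95
tool_pos: [0.6257, 0.0741, 0.1216]
tool_rot: [[-0.441, -0.898, -0.0], [-0.898, 0.441, 0.001], [-0.0, 0.0, -1.0]]
ft_force: [-0.1, 1.6, 2.5]
finger_gap: -0.0001
```

Request:
{"op": "send_rows", "data": {"moves": [[[0, 0, 0.2, 0], [0, 0, 0.15, 0], [0, 0, 0.1, 0], [0, 0, 0, 0]]]}}

```text
time: 32.28
tool_pos: [0.6261, 0.0736, 0.1174]
tool_rot: [[-0.441, -0.898, 0.001], [-0.898, 0.441, 0.0], [-0.001, -0.001, -1.0]]
ft_force: [0.3, 2.4, 2.9]
finger_gap: -0.0002
```

Request:
{"op": "send_rows", "data": {"moves": [[[0, 0, 0.1, 0], [0, 0, 0, 0], [0, 0, 0, 0]]]}}

```text
time: 32.53
tool_pos: [0.6261, 0.0735, 0.1165]
tool_rot: [[-0.441, -0.898, 0.001], [-0.898, 0.441, 0.0], [-0.0, -0.001, -1.0]]
ft_force: [0.5, 2.5, 4.4]
finger_gap: 0.0002
```

Request:
{"op": "send_rows", "data": {"moves": [[[0, 0, 0.1, 0], [0, 0, 0, 0], [0, 0, 0, 0]]]}}

```text
time: 32.78
tool_pos: [0.626, 0.0735, 0.1154]
tool_rot: [[-0.441, -0.898, 0.001], [-0.898, 0.441, 0.0], [-0.0, -0.0, -1.0]]
ft_force: [1.2, 2.2, 4.0]
finger_gap: 0.0
```

Request:
{"op": "send_rows", "data": {"moves": [[[0, 0, 0.1, 0], [0, 0, 0, 0], [0, 0, 0, 0]]]}}

```text
time: 33.03
tool_pos: [0.6261, 0.0735, 0.1151]
tool_rot: [[-0.441, -0.898, 0.001], [-0.898, 0.441, -0.0], [-0.0, -0.001, -1.0]]
ft_force: [-1.2, 2.1, 8.0]
finger_gap: -0.0001
```

Request:
{"op": "send_rows", "data": {"moves": [[[0, 0, -0.03, 0], [0, 0, 0, 0], [0, 0, 0, 0], [0, 0, 0, 0], [0, 0, 0, 0]]]}}

```text
time: 33.45
tool_pos: [0.626, 0.0735, 0.1151]
tool_rot: [[-0.441, -0.898, 0.001], [-0.898, 0.441, 0.0], [-0.0, -0.001, -1.0]]
ft_force: [0.0, 3.1, 5.9]
finger_gap: 0.0001
```

Request:
{"op": "send_rows", "data": {"moves": [[[0, 0, 0, 0], [0, 0, 0, 0], [0, 0, 0, 0], [0, 0, 0, 0], [0, 0, 0, 0]]]}}

```text
time: 33.87
tool_pos: [0.626, 0.0735, 0.1151]
tool_rot: [[-0.441, -0.898, 0.001], [-0.898, 0.441, -0.0], [-0.0, -0.001, -1.0]]
ft_force: [-0.5, 2.9, 6.6]
finger_gap: 0.0001
```

Request:
{"op": "send_rows", "data": {"moves": [[[0, 0, 0, 0], [0, 0, 0, 0], [0, 0, 0, 0], [0, 0, 0, 0], [0, 0, 0, 0]]]}}

```text
time: 34.28
tool_pos: [0.626, 0.0735, 0.1151]
tool_rot: [[-0.441, -0.898, 0.001], [-0.898, 0.441, -0.0], [-0.0, -0.001, -1.0]]
ft_force: [0.1, 2.1, 7.0]
finger_gap: -0.0
```

Request:
{"op": "send_rows", "data": {"moves": [[[0, 0, 0, 0], [0, 0, 0, 0], [0, 0, 0, 0], [0, 0, 0, 0], [0, 0, 0, 0]]]}}

```text
time: 34.7
tool_pos: [0.6261, 0.0735, 0.1151]
tool_rot: [[-0.441, -0.898, 0.001], [-0.898, 0.441, -0.0], [-0.0, -0.001, -1.0]]
ft_force: [-0.2, 2.8, 7.4]
finger_gap: 0.0
```

Request:
{"op": "send_rows", "data": {"moves": [[[0, 0, 0, 0], [0, 0, 0, 0], [0, 0, 0, 0], [0, 0, 0, 0], [0, 0, 0, 0]]]}}

```text
time: 35.12
tool_pos: [0.6261, 0.0735, 0.1151]
tool_rot: [[-0.441, -0.898, 0.001], [-0.898, 0.441, -0.0], [-0.0, -0.001, -1.0]]
ft_force: [0.1, 3.4, 6.4]
finger_gap: 0.0006
```

Request:
{"op": "send_rows", "data": {"moves": [[[0, 0, 0, 0], [0, 0, 0, 0], [0, 0, 0, 0], [0, 0, 0, 0], [0, 0, 0, 0]]]}}

```text
time: 35.53
tool_pos: [0.626, 0.0735, 0.1151]
tool_rot: [[-0.441, -0.898, 0.001], [-0.898, 0.441, -0.0], [-0.0, -0.001, -1.0]]
ft_force: [0.4, 2.3, 6.0]
finger_gap: 0.0002
```

Request:
{"op": "send_rows", "data": {"moves": [[[0, 0, 0, 0], [0, 0, 0, 0], [0, 0, 0, 0], [0, 0, 0, 0], [0, 0, 0, 0]]]}}

```text
time: 35.95
tool_pos: [0.6261, 0.0735, 0.1152]
tool_rot: [[-0.441, -0.898, 0.001], [-0.898, 0.441, 0.0], [-0.0, -0.001, -1.0]]
ft_force: [-0.3, 3.1, 6.2]
finger_gap: -0.0001
```

```bash
python3 - <<'E'
from h import *
snap('wrist','wrist13'); im=snap('scene','scene13'); cv2.imwrite('pics/c13.png',cv2.resize(im[150:310,90:390,::-1],None,fx=2.6,fy=2.6))
E
python3 bub.py wrist13 .121
python3 - <<'E'
from h import *
r=cv2.imread('pics/wrist13_r.png')[70:90].astype(int).mean(0)
g=r[:,1]; mn=r.min(1); L=[]
for a,b in ((165,186),(292,313)):
    s=g[a:b]; base=np.linspace(s[0],s[-1],len(s)); w=np.clip(base-s,0,None); L.append(-60+.25*((np.arange(a,b)*w).sum()/w.sum()))
print(L,np.mean(L))
E
```

```text
bright(bubble): [np.float64(-10.2), np.float64(9.3), np.float64(52.8), np.float64(68.3)]
dark: [np.float64(-40.2), np.float64(-17.2), np.float64(-15.7), np.float64(10.3), np.float64(52.3), np.float64(72.8), np.float64(89.0), np.float64(91.8)]
[np.float64(-16.384846273365042), np.float64(15.275216540933215)] -0.5548148662159136
```

View pics/wrist13.png

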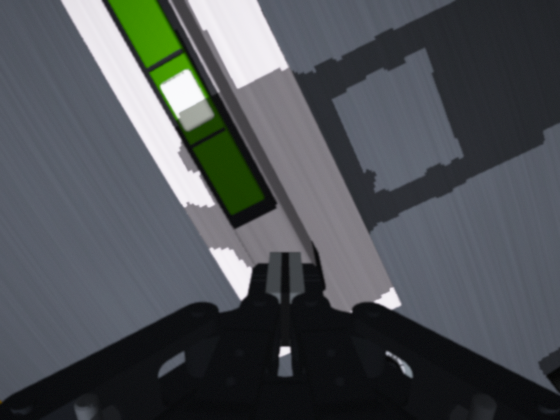

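View pics/c13.png

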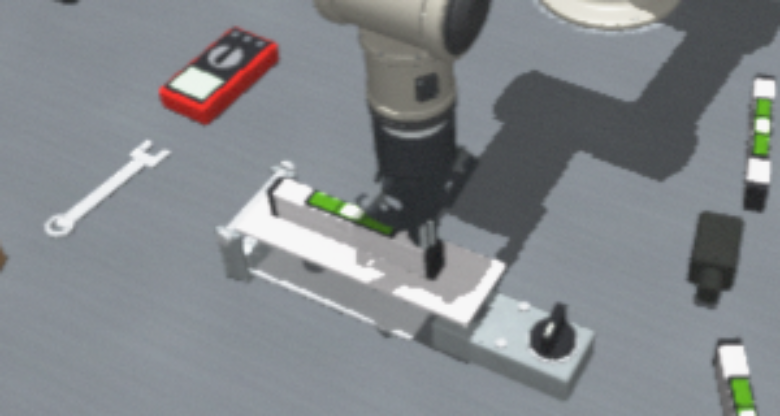

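The bubble has settled about 0.2–0.3 mm from midway between the lines, with the shelf seated and the push at about 6.5 N. The meter, spanner and terminal cap are where they were. I'm handing the job in.

```bash
python3 -c "
from workcell import close_job
print(close_job())"
```

```text
the job is handed in; nothing more can be done
None
```

The level is lying flat along the shelf, within about 3 mm of its middle, and I let go of it there. The job was handed in at about 36 s with the closed fingertips still pressing on the level.

- **Level:** I took the one farthest to the robot's right and released it on the shelf. My last position estimate put it about 2–3 mm towards the hinge from the marked middle and within 1 mm across.
- **Knob:** The first press showed the bubble 26.6 mm towards the hinge, so I turned the knob 1.16 rad clockwise. A second press settled with the bubble 1.2 mm past centre towards the foot, so I turned it back 0.05 rad.
- **Last checks:**
  - With the shelf pressed onto its foot, the settled bubble was about 0.2–0.3 mm from midway between its lines.
  - The push measured about 6–7 N down, about 75–80 mm from the level's middle towards the foot.
  - The scene picture shows the multimeter, terminal cap and spanner where they started.
- **What disagreed:** An early reading at 1.7 s looked centred before the bubble had fully settled, which is why I trimmed the knob. There is also a sideways friction force of about 2–3 N at the fingertips. The level held still under it in the settled pictures.

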